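Check weight onto the balance under its lidded draught shield

TASK

Set the small balance up for its daily check: take the lid off the round glass draught shield and lay it flat on the bench beside it, knob up, then stand the largest of the three steel check weights upright in the middle of the weighing pan, lowering it rather than dropping it. Finally put the lid back so that it sits fully down on the glass all round. Set the lid down gently both times, do not press hard on the balance or shove it, and leave the two smaller weights and everything else on the bench where they are.

Things in the scene. Friction and masses are not known exactly. Their poses are not given: they have to be found in the camera images.
- balance: Pocket balance, loose on four feet, about 1.2 kg. White case 190 (x) x 150 (y) mm, 26 mm high. Origin: centre of the case at bench level; z up. Display and keys lie on its -x side, which faces the robot. A round steel pan, 121 mm in diameter, is centred 22 mm from the origin along +x, within a round glass draught shield fixed to the case.
- pan_centre (a point): Centre of the pan's upper face, 40 mm over the bench; axes as those of the balance.
- shield_rim (a point): Centre of the open mouth of the glass shield, in the plane of its rim, 100 mm over the bench (60 mm over the pan), right above pan_centre. The glass is 128 mm inside and 134 mm outside diameter.
- shield_lid: Loose round grey lid of the shield, 70 to 120 g, black knob on top. Origin: centre of its underside; z up. Its tapered plug (diameter 116 mm at the underside, 124 mm at the flange) drops 6 mm into the glass, 2 mm to spare all round; a 141 mm flange, 6 to 10 mm above the origin, rests on the rim, so in place the origin is 6 mm below the rim. On the bench it lies on its plug.
- lid_knob (a point): Centre of the lid's black knob, 27 mm above the lid's origin. The knob is an upright cylinder 24 mm in diameter on the lid's axis, from 12.5 to 42 mm above the origin, on a low boss 34 mm in diameter (10 to 12.5 mm); it can be gripped at any yaw.
- weight_block: Wooden block 62 (x) x 150 (y) x 22 (z) mm, loose, 0.35 kg. Origin: centre of its underside. The weights stand in three round recesses, 8 mm deep and 3 mm wider than the weight, in a row along its y axis. It stands left or right, where the balance does not; the bench between the two, 0.40 to 0.55 m ahead of the robot, is empty over at least 170 mm.
- check_weight_large: Largest check weight (200 g), polished steel: cylinder 30 mm in diameter and 36 mm high with a small knob on it, 44 mm in all. Origin: centre of its foot; z up. It starts in an end recess of the block (y = -48 mm in the block's frame), foot 14 mm over the bench, so that the upper 28 mm of the cylinder stand clear of the block.
- check_weight_medium: Middle check weight (100 g), 24 mm in diameter and 36 mm high with its knob; origin at the centre of its foot. In the middle recess (y = +4 mm), its foot 14 mm over the bench. To be left there.
- check_weight_small: Smallest check weight (50 g), 19 mm in diameter and 30 mm high with its knob; origin at the centre of its foot. In the other end recess (y = +46 mm). To be left there.
- pill_pot_blue: Bystander: white pill pot with a blue cap, 42 mm in diameter, 62 mm high, behind the work; origin at the centre of its foot.
- amber_small: Bystander: small amber bottle with a dark cap, 38 mm in diameter, 68 mm high, behind the work; origin at the centre of its foot.
- tablet_cutter: Bystander: blue and white tablet cutter, 36 x 84 x 26 mm, to the right of the work; origin at the centre of its underside.
- label_roll: Bystander: roll of label paper, 62 mm in diameter, 40 mm high, to the right of the work; origin at the centre of its underside.
Not all that is in view belongs to the job. Several things have the shape of the shield_lid; the one meant has the colours described above.

How it is judged:
By the outcome, as a careful person would: the job done as asked, in the order asked, and still so for the second after the job is handed in, with the robot touching nothing.
It also fails if it takes over 69 s, if anything falls off the work surface, if the arm or the gripper's body presses on something with over 40 N, if the wrist force passes 120 N, or if a joint passes its speed limit or range.

ROBOT

A 6-joint arm with a two-finger parallel gripper is mounted at the origin on a cart in front of the work surface, level with it; the furniture and walls round the work are solid. World frame = base frame: x ahead of the robot, y to its left, z up, the work surface at z = 0. Lengths are in m, angles in rad, forces in N, time in s.
With the tool pointing down it reaches from about 0.375 to 0.975 m from the base axis. Payload 3.8 kg.
Tool frame: the origin (TCP) lies at the very end of the fingers, on their centre line; the grasp point (between the pads) lies bot.grasp_offset behind it (bot.grasp_offset is the distance from the TCP to the grasp point, in m); y points along the fingers, x is the direction in which the jaws open and shut, and the axes are right-handed (so a half turn about y gives the same grasp; the last joint's range is limited). The gripper opens to 85 mm and grips with 20 to 120 N. Pads are 22 mm wide; open, the fingers measure 114 mm over their backs; the gripper's body (76 mm by 85 mm) begins 54 mm behind the grasp point. The pads swing forward as they close: fully open they stand 13 mm farther back than shut.
Start: joints at [-1.365, 0.264, 1.604, -0, 1.274, -0.037], TCP at [0.162, -0.655, 0.231] pointing down, gripper open.
Joint ranges: [-2.63, 2.63], [-0.94, 2.18], [0.31, 2.57], [-1.31, 4.45], [0, 2.66], [-2.55, 2.55]. Speed limits (rad/s): [2.57, 2.57, 3.14, 3.14, 3.14, 3.14].

INTERFACE

Orientations are given as a rotation vector (axis times angle).
In Python, from workcell import sensors, read_camera, job, bot gives the robot as it stands.
- The arm moves only by the tool arm_command, never from a script. Its argument "deltas" is a list of rows, each a list of 4 numbers: the shift along the tool's x, y, z in m, then the turn about the tool's y in rad. A call has 1 to 20 rows; each row shifts and turns the commanded pose from where the row before left it, along the tool's axes as they then stand; what a row does not reach is not made up. A row lasts 1/8 s, in which the tool goes at most 62.5 mm and 10.7 degrees, less where a joint would pass 70% of its speed; a pose out of reach is approached as far as the arm can. A call is refused whole if a number of a shift passes 0.0625 or a number of a turn 0.188, either way. A call with a gripper value outside its range is refused whole. "fingers" is the finger opening in m, from 0 to 0.0854, set as the call begins (left out, the last holds). The fingers move at their own pace and stop on an object; "newtons" is the grip in N (left out, the last holds). Time passes only in rows, so rows that do not move let the fingers close. It gives the time, the measured TCP pose, the force and the opening at its end, in the units of the state.
- sensors.read_state(): the state, without advancing time (a new reading comes with each control period).
- read_camera(name): name is "side" or "top"; returns a dict with "color" (480x640x3 uint8, red, green, blue), "vfov" (degrees; the focal length in pixels is half the picture's height over the tangent of half this angle, whatever the lens; pixels are square), "cx", "cy" (the principal point, pixels), "dist_coeffs" ([k1, k2, p1, p2, k3] as OpenCV has them; the pictures are not rectified), "R" (3x3) and "t" (3): a world point X has camera coordinates R X + t. Camera axes: x right, y down, z forward; pixel columns grow to the right and rows downward; lengths in m; the calibration is good to about 2 mm. A picture is of the moment at which its call begins. There is no depth.
- job.finish_job(): hands the job in, once; it reports no verdict.
The state is a dict: "time": time; "q": joint angles; "joint_vel": joint speeds; "joint_torque": joint torques, N m; "tool_pos": TCP position; "tcp_rot": TCP orientation; "wrist_force": force on the tool from outside, world axes, zero at the start; "torque": the same for the moment, N m; "width": opening from 0.0 (shut) to 1.0 (fully open).
Only numpy, scipy, OpenCV 4.12 (cv2) and the standard library are available. Lean on these libraries where they do the work, as an engineer would, in place of code of your own. Each camera call takes 0.05 s, during which the arm holds its last target.

## Working session

There is one attempt and no reset: what is moved stays moved. The work goes in short steps, Python scripts to look and compute and a tool call to move; the robot and the scene stay as the last step left them, time stands still between calls to the robot, and variables do not carry over. Pictures are saved under pics/ and viewed, and the job is handed in when it is done.

Besides the shell and the picture viewer there is one more tool, called after "Emit:" as a command line: name --pt "numbers of a row" for each row, then --argument value for the rest. arm_command: Moves the arm, as the interface text tells. Its arguments: {"type":"object","properties":{"deltas":{"type":"array"},"fingers":{"type":"number"},"newtons":{"type":"number"}},"required":["deltas"]}

```bash
ls; mkdir -p pics
python3 - <<'E'
from workcell import sensors, read_camera, job, bot
import cv2,json,numpy as np
print(bot.grasp_offset, [a for a in dir(bot) if a[0]!='_'])
print(sensors.read_state())
for n in("side","top"):
    c=read_camera(n); cv2.imwrite(f"pics/{n}0.png",c["color"][:,:,::-1])
    print({k:(v.tolist() if hasattr(v,'tolist') else v) for k,v in c.items() if k!="color"})
E
```

```text
pics
0.0187 ['MotionError', 'grasp_offset']
{'time': 0.0, 'q': array([-1.36490173e+00,  2.64749579e-01,  1.60539620e+00,  5.27130406e-06,
        1.27370061e+00, -3.68834311e-02]), 'joint_vel': array([-0.00078431, -0.0011871 , -0.00100455, -0.00213443,  0.00034873,
       -0.00189246]), 'joint_torque': array([ 1.13890944e-04, -5.15105081e+01, -3.67314577e+01,  9.06433661e-05,
        1.28935822e-02, -1.13034130e-05]), 'tool_pos': array([ 0.16212895, -0.65447496,  0.22995245]), 'tcp_rot': array([-1.31280632,  1.02972262, -1.02685406]), 'wrist_force': array([-0.37820358, -0.09982151, -0.4883129 ]), 'torque': array([-0.00061376,  0.00153169,  0.02903556]), 'width': 0.995479159024908}
{'vfov': 49.98891962261651, 'cx': 322.1356329250276, 'cy': 236.7820497379372, 'dist_coeffs': [-0.01684362510837656, 0.0, 0.0, 0.0, 0.0], 'R': [[0.994903107839562, -0.10063782326936997, -0.006311460907240347], [-0.05678396234172114, -0.5074420709782784, -0.8598128437177767], [0.08332699221713558, 0.8557888601336658, -0.5105703078315135]], 't': [-0.49636448940087907, 0.16906619348799634, 1.8354185572529744]}
{'vfov': 55.52419918603445, 'cx': 314.7446652897593, 'cy': 242.5586337659024, 'dist_coeffs': [-0.1012308226459858, 0.0, 0.0, 0.0, 0.0], 'R': [[-0.002401017005660325, -0.9999568951767464, 0.008968996923840143], [-0.9937179708879125, 0.0013823195541030945, -0.11190479671157985], [0.11188757505526786, -0.0091813387439778, -0.99367845582317]], 't': [0.07371820536604495, 0.5176278128508952, 1.6429059723479424]}
```

View pics/top0.png

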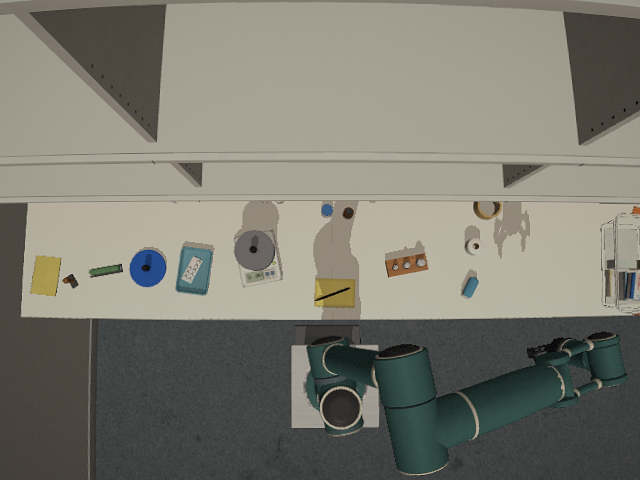

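View pics/side0.png

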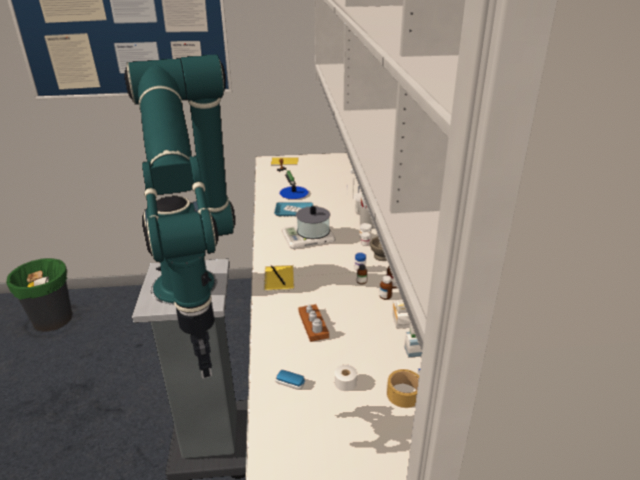

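```bash
cat > h.py <<'E'
import cv2,numpy as np
from workcell import sensors, read_camera, job, bot
def cam(n):
    c=read_camera(n); f=240/np.tan(np.radians(c["vfov"]/2))
    c["K"]=np.array([[f,0,c["cx"]],[0,f,c["cy"]],[0,0,1]]);c["d"]=np.array(c["dist_coeffs"]);c["R"]=np.array(c["R"]);c["t"]=np.array(c["t"])
    return c
def proj(c,X):
    return cv2.projectPoints(np.atleast_2d(np.array(X,float)),cv2.Rodrigues(c["R"])[0],c["t"],c["K"],c["d"])[0].reshape(-1,2)
def unproj(c,uv,z):
    p=cv2.undistortPoints(np.array(uv,float).reshape(-1,1,2),c["K"],c["d"]).reshape(-1,2)
    out=[]
    C=-c["R"].T@c["t"]
    for q in p:
        r=c["R"].T@np.array([q[0],q[1],1]); out.append(C+r*(z-C[2])/r[2])
    return np.array(out)
def tri(c1,u1,c2,u2):
    p1=cv2.undistortPoints(np.array(u1,float).reshape(-1,1,2),c1["K"],c1["d"]).reshape(2,-1)
    p2=cv2.undistortPoints(np.array(u2,float).reshape(-1,1,2),c2["K"],c2["d"]).reshape(2,-1)
    X=cv2.triangulatePoints(np.c_[c1["R"],c1["t"]],np.c_[c2["R"],c2["t"]],p1,p2);return (X[:3]/X[3]).T
def crop(c,u0,v0,u1,v1,s,name,ov=[]):
    im=c["color"][:,:,::-1][v0:v1,u0:u1]
    im=cv2.resize(im,None,fx=s,fy=s,interpolation=cv2.INTER_CUBIC)
    for pts,col in ov:
        q=((proj(c,pts)-[u0,v0]+0.5)*s-0.5)
        cv2.polylines(im,[np.round(q).astype(int).reshape(-1,1,2)],False,col,1)
    cv2.imwrite("pics/"+name,im)
def circ(x,y,z,r):
    a=np.linspace(0,2*np.pi,60);return np.c_[x+r*np.cos(a),y+r*np.sin(a),0*a+z]
E
python3 - <<'E'
from h import *
c=cam("top"); crop(c,220,190,440,320,3.6,"t1.png")
print(unproj(c,[[315,278],[355,307],[386,255],[427,252],[429,270],[388,277]],0))
print(unproj(c,[[254.5,249]],0.1))
c=cam("side"); crop(c,260,190,360,345,3.8,"s1.png")
E
```

```text
[[ 0.3890487   0.07184253  0.        ]
 [ 0.28185953 -0.07528298  0.        ]
 [ 0.47389184 -0.1934354   0.        ]
 [ 0.48475872 -0.34874127  0.        ]
 [ 0.41717167 -0.35443121  0.        ]
 [ 0.3918463  -0.1994126   0.        ]]
[[0.48731121 0.2846515  0.1       ]]
```

View pics/t1.png

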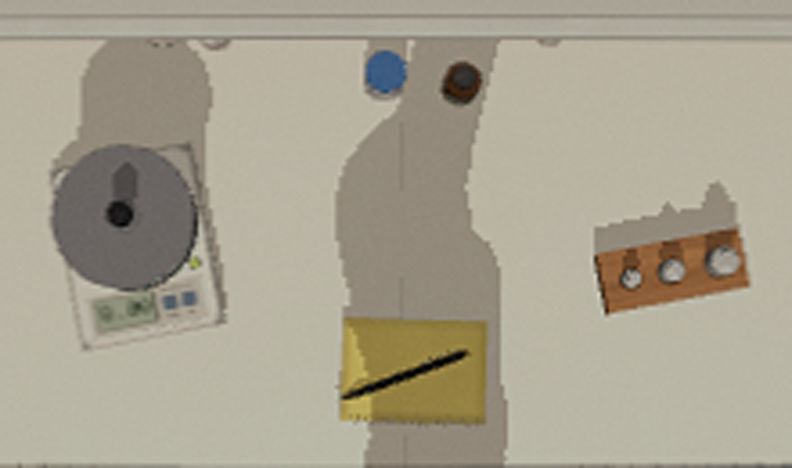

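View pics/s1.png

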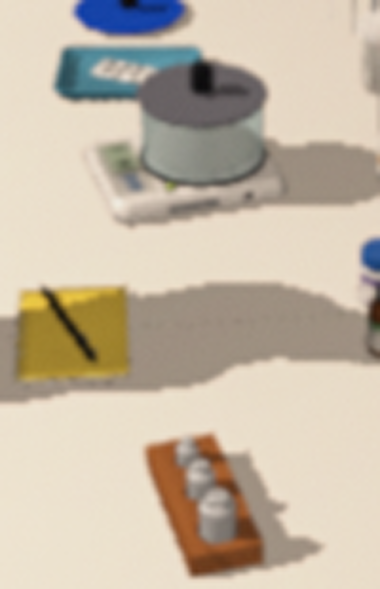

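```bash
cat > m.py <<'E'
from h import *
from scipy.spatial.transform import Rotation as Ro
s=sensors.read_state(); print(s["tool_pos"], Ro.from_rotvec(s["tcp_rot"]).as_matrix().round(3).tolist())
ct=cam("top"); cs=cam("side")
R,G,B=[ct["color"][:,:,i].astype(int) for i in range(3)]
# lid mask in top
m=((abs(R-G)<12)&(abs(G-B)<15)&(R<135)).astype(np.uint8)
m[:, :225]=0;m[:,285:]=0;m[:225]=0;m[290:]=0
n,l,st,ce=cv2.connectedComponentsWithStats(m); print(st[1:],ce[1:])
E
python3 m.py
python3 - <<'E'
from h import *
ct=cam("top"); cs=cam("side")
# side zooms
for c,n,b in((cs,"s2",(285,200,340,250)),(cs,"s3",(295,300,335,345)),(ct,"t2",(230,225,290,290)),(ct,"t3",(380,245,435,285))):
    crop(c,*b,12,n+".png")
E
```

```text
[ 0.16218417 -0.65474613  0.23041763] [[0.24, -0.0, 0.971], [-0.971, 0.001, 0.24], [-0.001, -1.0, 0.0]]
[[ 234  229   44   42 1375]
 [ 277  256    2    4    5]
 [ 278  261    2    2    3]
 [ 279  264    4   12   14]
 [ 265  271   10    5   33]
 [ 268  277    1    1    1]
 [ 280  277    2    3    4]] [[254.97163636 249.58327273]
 [277.8        257.2       ]
 [278.66666667 261.33333333]
 [280.35714286 270.        ]
 [269.33333333 273.        ]
 [268.         277.        ]
 [280.75       278.25      ]]
```

View pics/s2.png

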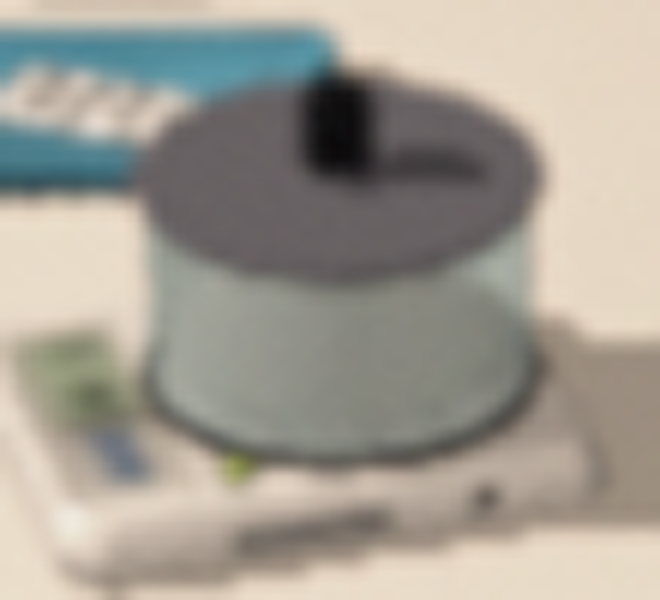

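View pics/s3.png

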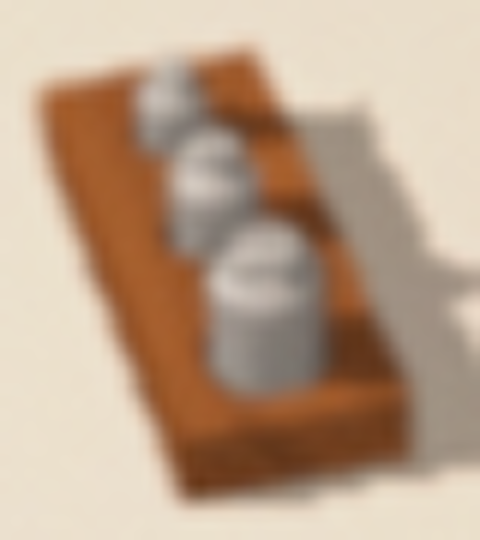

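View pics/t2.png

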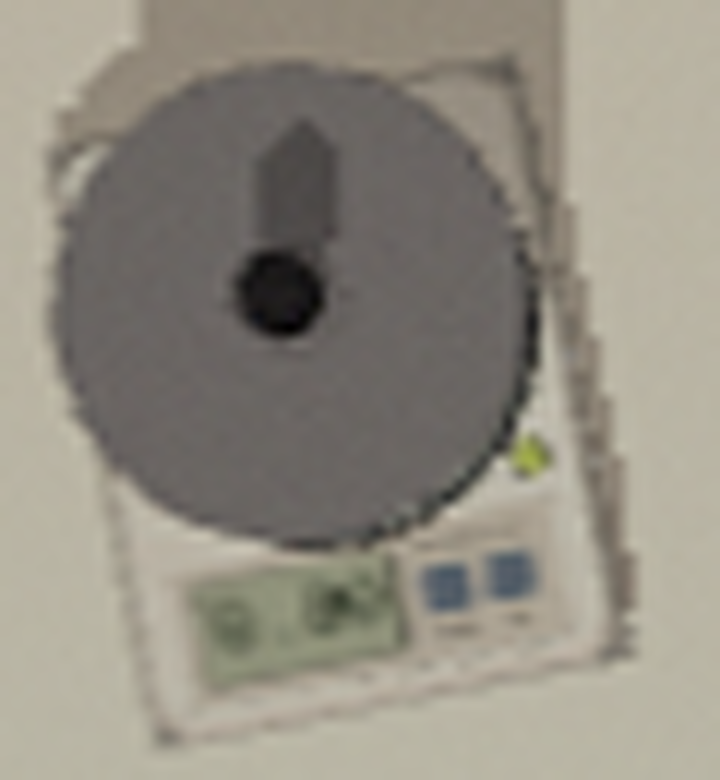

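View pics/t3.png

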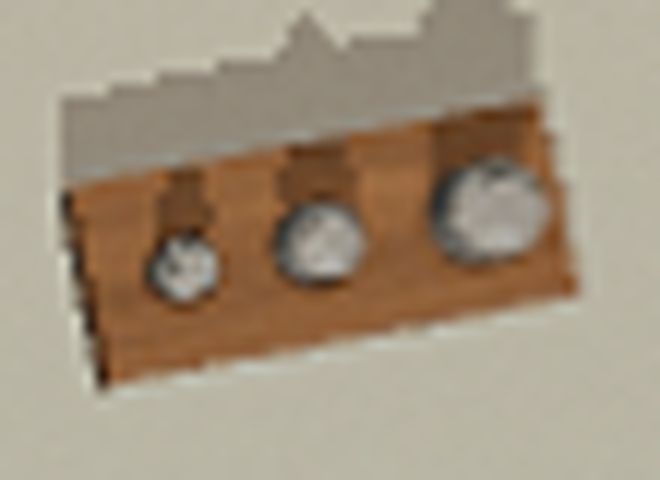

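```bash
cat > e.py <<'E'
from h import *
ct=cam("top"); cs=cam("side")
f=lambda u0,v0,x,y,s=12:[u0+(x+.5)/s-.5,v0+(y+.5)/s-.5]
print("lid top",unproj(ct,f(230,225,297,305),.104),"knob top",unproj(ct,f(230,225,281,292),.136))
print("lid side",unproj(cs,f(285,200,343,177),.104))
print("weight cyl top: top",unproj(ct,f(380,245,495,209),.050),"side",unproj(cs,f(295,300,267,276),.050))
print("med",unproj(ct,f(380,245,324,240),.043),"small",unproj(ct,f(380,245,186,267),.038))
b=unproj(ct,[f(380,245,67,190),f(380,245,540,100),f(380,245,577,293),f(380,245,105,385)],.022);print(b,b.mean(0))
b=unproj(ct,[f(230,225,55,165),f(230,225,512,65),f(230,225,615,650),f(230,225,165,740)],.02);print(b,b.mean(0))
E
python3 e.py
```

```text
lid top [[0.48355171 0.28484666 0.104     ]] knob top [[0.48420191 0.28550101 0.136     ]]
lid side [[0.49155585 0.27951898 0.104     ]]
weight cyl top: top [[ 0.44396073 -0.31191118  0.05      ]] side [[ 0.45051734 -0.31904924  0.05      ]]
med [[ 0.43522229 -0.26087979  0.043     ]] small [[ 0.42748923 -0.21945708  0.038     ]]
[[ 0.45219088 -0.18615472  0.022     ]
 [ 0.4795253  -0.333724    0.022     ]
 [ 0.41991657 -0.34362472  0.022     ]
 [ 0.39241959 -0.1967712   0.022     ]] [ 0.43601309 -0.26506866  0.022     ]
[[0.53503143 0.37055567 0.02      ]
 [0.56585304 0.22983135 0.02      ]
 [0.38596125 0.19707604 0.02      ]
 [0.35862338 0.33411574 0.02      ]] [0.46136728 0.2828947  0.02      ]
```

```bash
cat > ov.py <<'E'
from h import *
ct=cam("top"); cs=cam("side")
r=(0,0,255);g=(0,255,0);y=(0,255,255)
def lid(x,yy,z=.094): return [(circ(x,yy,z+.010,.0705),r),(circ(x,yy,z+.042,.012),g),(circ(x,yy,z+.0125,.012),y)]
def w(x,yy,z=.014): return [(circ(x,yy,z+.036,.015),r),(circ(x,yy,.022,.015),g)]
for nm,L,W in (("a",(.484,.285),(.444,-.312)),):
    crop(cs,285,200,340,250,12,f"os_l{nm}.png",lid(*L)+[(circ(*L,.03,.067),g)])
    crop(cs,295,300,335,345,12,f"os_w{nm}.png",w(*W))
    crop(ct,230,225,290,290,10,f"ot_l{nm}.png",lid(*L))
    crop(ct,380,245,435,285,12,f"ot_w{nm}.png",w(*W))
a=[cv2.imread(f"pics/{n}a.png") for n in("os_l","os_w","ot_l","ot_w")]
H=600;a=[cv2.resize(i,(400,300)) for i in a]
cv2.imwrite("pics/ov.png",np.vstack([np.hstack(a[:2]),np.hstack(a[2:])]))
E
python3 ov.py
```

```text
(no output)
```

View pics/ov.png

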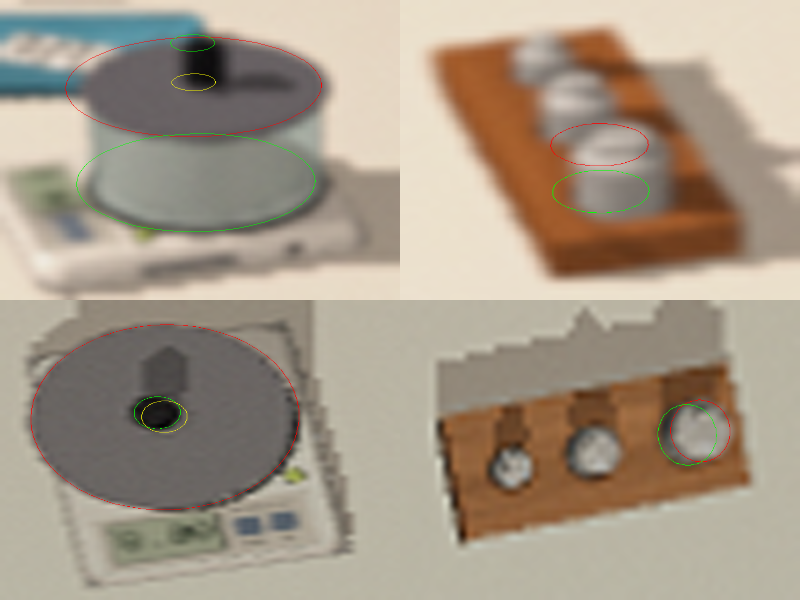

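```bash
cat > plan.py <<'E'
# usage: plan(waypoints [(x,y,z,yaw,nrows)])
from h import *
from scipy.spatial.transform import Rotation as Ro
def yaw_of(M): return np.arctan2(M[1,0],M[0,0])
def plan(wps,dec=4):
    s=sensors.read_state();p=s["tool_pos"].copy();M=Ro.from_rotvec(s["tcp_rot"]).as_matrix()
    print("now",p.round(4),"yaw",round(yaw_of(M),4),"F",s["wrist_force"].round(1),"w",round(s["width"]*85.4,1),"t",round(s["time"],2),"tilt",M[:,1].round(3))
    rows=[]
    for x,y,z,yaw,n in wps:
        for k in range(n,0,-1):
            d=(np.array([x,y,z])-p)/k
            dl=np.round(M.T@d,dec); dy=(yaw-yaw_of(M)); 
            turn=np.round(-dy/k,3)
            rows.append([float(v) for v in dl]+[float(turn)])
            p=p+M@dl; M=M@Ro.from_rotvec([0,turn,0]).as_matrix()
    print(str(rows).replace(" ",""),len(rows)); print("end",p.round(4),round(yaw_of(M),3))
E
python3 - <<'E'
from plan import *
ct=cam("top");print(unproj(ct,[[250,202]],.5),unproj(ct,[[250,202]],.3),unproj(ct,[[250,202]],.8))
plan([(.40,-.38,.25,-.6,8),(.5,-.05,.25,.18,8),(.484,.285,.22,.18,4+3)],3)
E
```

```text
[[0.57338486 0.24886191 0.5       ]] [[0.6141742  0.27588838 0.3       ]] [[0.51220085 0.2083222  0.8       ]]
now [ 0.1623 -0.6552  0.2313] yaw -1.328 F [ 0.  -0.3 -0.1] w 85.4 t 0.65 tilt [ 0. -0. -1.]
[[-0.026,-0.002,0.037,-0.091],[-0.023,-0.002,0.039,-0.091],[-0.019,-0.002,0.041,-0.091],[-0.015,-0.003,0.043,-0.091],[-0.011,-0.002,0.044,-0.091],[-0.007,-0.003,0.045,-0.091],[-0.004,-0.002,0.046,-0.091],[0.001,-0.003,0.045,-0.091],[-0.013,0.0,0.041,-0.098],[-0.009,0.0,0.042,-0.097],[-0.005,0.0,0.043,-0.098],[-0.0,0.0,0.043,-0.097],[0.004,0.0,0.043,-0.098],[0.008,0.0,0.043,-0.097],[0.012,0.0,0.041,-0.098],[0.015,0.0,0.04,-0.097],[0.006,0.004,0.048,-0.0],[0.006,0.004,0.047,-0.0],[0.007,0.004,0.048,-0.0],[0.006,0.005,0.047,-0.0],[0.007,0.004,0.048,-0.0],[0.006,0.005,0.047,-0.0],[0.007,0.004,0.048,-0.0]] 23
end [0.4843 0.2853 0.2203] 0.18
```

Emit:
arm_command --pt "-0.026 -0.002 0.037 -0.091" --pt "-0.023 -0.002 0.039 -0.091" --pt "-0.019 -0.002 0.041 -0.091" --pt "-0.015 -0.003 0.043 -0.091" --pt "-0.011 -0.002 0.044 -0.091" --pt "-0.007 -0.003 0.045 -0.091" --pt "-0.004 -0.002 0.046 -0.091" --pt "0.001 -0.003 0.045 -0.091" --pt "-0.013 0.0 0.041 -0.098" --pt "-0.009 0.0 0.042 -0.097" --pt "-0.005 0.0 0.043 -0.098" --pt "0.0 0.0 0.043 -0.097" --pt "0.004 0.0 0.043 -0.098" --pt "0.008 0.0 0.043 -0.097" --pt "0.012 0.0 0.041 -0.098" --pt "0.015 0.0 0.04 -0.097" --fingers 0.05 --newtons 30

```text
time: 2.65
tool_pos: [0.5, -0.049, 0.2507]
tcp_rot: [-1.566, -0.145, 0.143]
wrist_force: [0.4, 0.3, -0.9]
width: 0.588
```

Emit:
arm_command --pt "0.006 0.004 0.048 0.0" --pt "0.006 0.004 0.047 0.0" --pt "0.007 0.004 0.048 0.0" --pt "0.006 0.005 0.047 0.0" --pt "0.007 0.004 0.048 0.0" --pt "0.006 0.005 0.047 0.0" --pt "0.007 0.004 0.048 0.0" --pt "0 0 0 0"

```text
time: 3.65
tool_pos: [0.4837, 0.2881, 0.22]
tcp_rot: [-1.565, -0.144, 0.145]
wrist_force: [-1.1, -0.4, -0.2]
width: 0.583
```

```bash
cat > look.py <<'E'
from plan import *
import sys
tag=sys.argv[1]
s=sensors.read_state();p=s["tool_pos"]
ct=cam("top");cs=cam("side");s=sensors.read_state();p=s["tool_pos"];print(p.round(4),s["tcp_rot"].round(3),s["wrist_force"].round(1),round(s["width"]*85.4,1),round(s["time"],2))
a=[]
for c,n in((ct,"t"),(cs,"s")):
    q=proj(c,[p])[0];print(n,q.round(1))
    u,v=int(q[0]),int(q[1]); u0,v0=max(0,u-33),max(0,v-50)
    crop(c,u0,v0,u0+66,v0+100,6,f"{tag}{n}.png",[(np.array([p,p+[0,0,.0187]]),(0,0,255))])
    a.append(cv2.imread(f"pics/{tag}{n}.png"));print("crop origin",u0,v0)
h=min(i.shape[0] for i in a)
cv2.imwrite(f"pics/{tag}.png",np.hstack([i[:h] for i in a]))
E
python3 look.py l1
```

```text
[0.484  0.2853 0.2202] [-1.567 -0.142  0.143] [ 1.6 -0.5 -0.5] 50.2 3.75
t [249.8 246.4]
crop origin 216 196
s [310.6 187.4]
crop origin 277 137
```

View pics/l1.png

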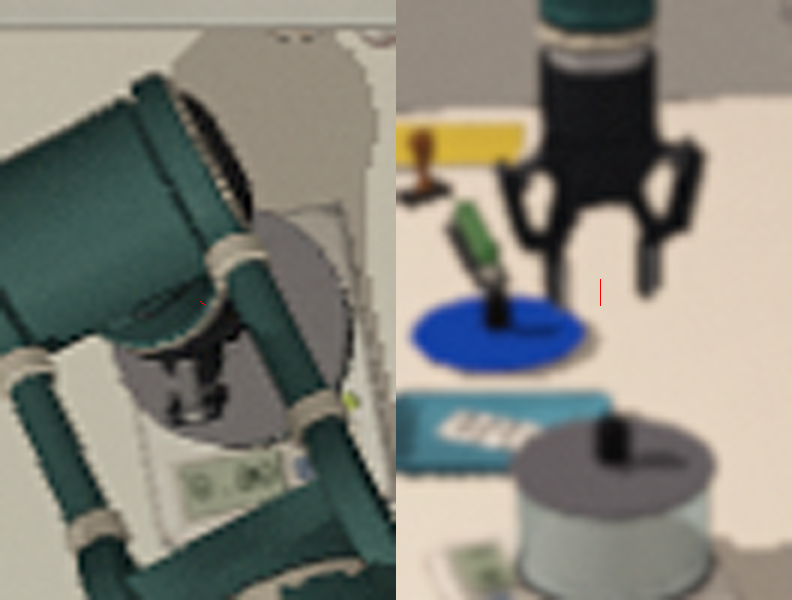

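Run:
```python
from plan import *
ct=cam("top");s=sensors.read_state();p=s["tool_pos"];M=Ro.from_rotvec(s["tcp_rot"]).as_matrix()
P=lambda x,y,z:p+M@np.array([x,y,z])
ov=[]
for sx in(-1,1):
  for t,col in((0.025,(0,0,255)),(0.04,(0,255,0))):
    ov.append((np.array([P(sx*t,-.003,-.011),P(sx*t,-.003,.011)]),col))
    ov.append((np.array([P(sx*t,-.04,-.011),P(sx*t,-.04,.011)]),(255,255,0)))
crop(ct,232,238,262,275,16,"z1.png",ov)
cs=cam("side");crop(cs,285,155,340,200,14,"z2.png",ov)
```

```text
(no output)
```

View pics/z1.png

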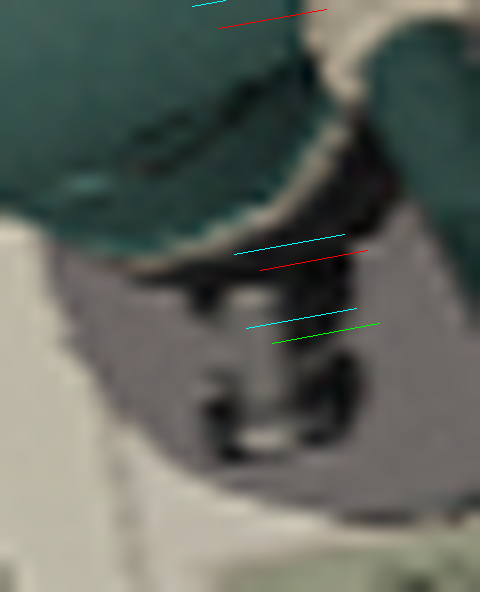

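View pics/z2.png

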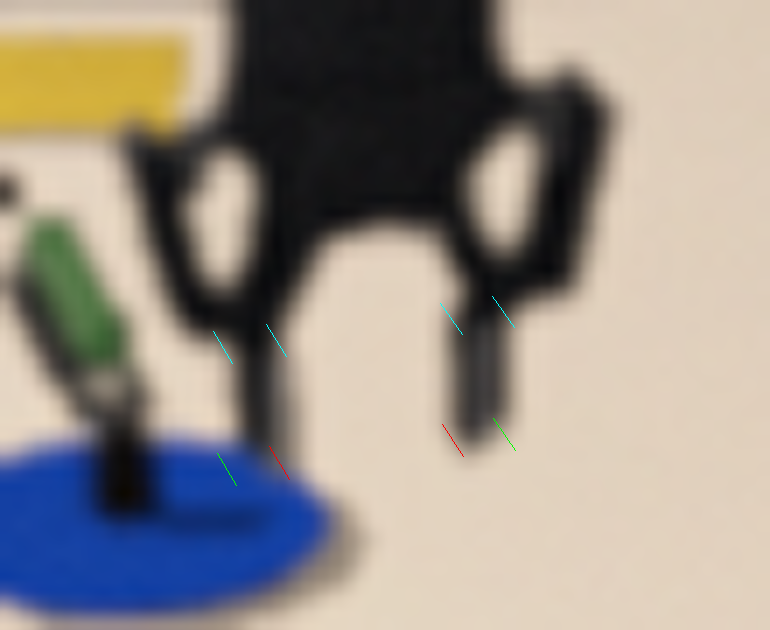

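Run:
```python
from plan import *
plan([(.4895,.281,.145,.18,5)])
```

```text
now [0.4844 0.2844 0.2204] yaw 0.1793 F [-0.7 -0.5 -0.5] w 50.3 t 3.85 tilt [ 0. -0. -1.]
[[0.0009,0.0151,-0.0008,-0.0],[0.0009,0.0151,-0.0008,-0.0],[0.0009,0.0151,-0.0009,-0.0],[0.0009,0.015,-0.0008,-0.0],[0.0008,0.0151,-0.0009,-0.001]] 5
end [0.4895 0.281  0.145 ] 0.18
```

Emit:
arm_command --pt "0.0009 0.015 -0.0008 0" --pt "0.0009 0.015 -0.0008 0" --pt "0.0009 0.015 -0.0008 0" --pt "0.0009 0.015 -0.0008 0" --pt "0.0009 0.015 -0.0008 0" --pt "0 0 0 0"

```text
time: 4.6
tool_pos: [0.4883, 0.2815, 0.1432]
tcp_rot: [-1.568, -0.139, 0.144]
wrist_force: [0.0, -0.0, 0.2]
width: 0.588
```

Run:
```python
from plan import *
plan([(.4895,.281,.111,.18,5)])
cs=cam("side");crop(cs,285,170,340,220,14,"z3.png",[])
ct=cam("top");crop(ct,225,225,280,285,12,"z4.png",[])
```

```text
now [0.4883 0.2815 0.1432] yaw 0.18 F [ 0.  -0.   0.2] w 50.2 t 4.6 tilt [-0.003 -0.002 -1.   ]
[[0.0002,0.0064,-0.0001,-0.0],[0.0003,0.0065,-0.0001,-0.0],[0.0002,0.0064,-0.0002,-0.0],[0.0003,0.0065,-0.0001,-0.0],[0.0002,0.0064,-0.0002,-0.0]] 5
end [0.4895 0.281  0.111 ] 0.18
```

View pics/z3.png

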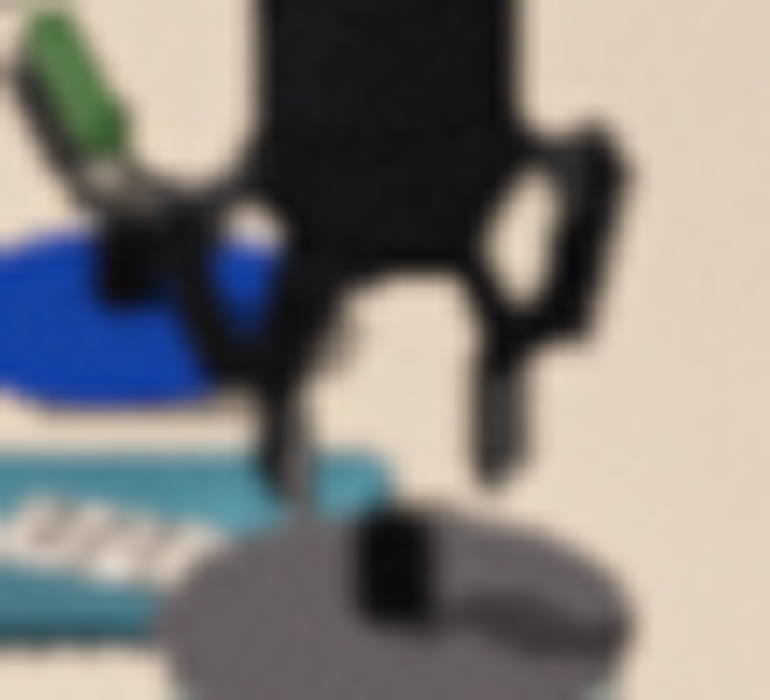

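View pics/z4.png

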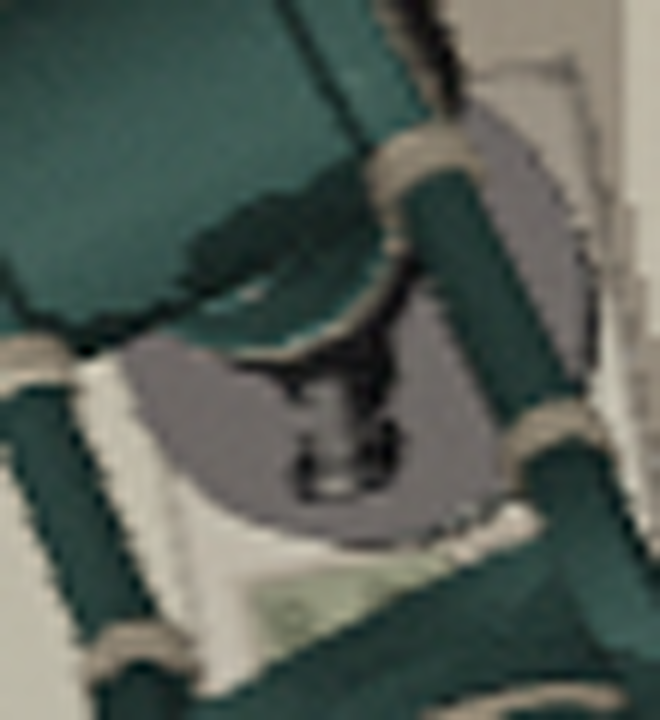

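Run:
```python
from plan import *
ct=cam("top");s=sensors.read_state();p=s["tool_pos"];M=Ro.from_rotvec(s["tcp_rot"]).as_matrix()
for a in(-.05,-.06):
  for b in (-.045,-.06): print(a,b,proj(ct,[p+M@np.array([a,b,0])]))
print("knob top if on tool axis",proj(ct,[[p[0],p[1],.136]]))
print("lid edge centre",proj(ct,[[p[0],p[1],.104]]))
```

```text
-0.05 -0.045 [[254.36252297 260.40499019]]
-0.05 -0.06 [[253.80124876 260.07278596]]
-0.06 -0.045 [[254.87173056 263.38432691]]
-0.06 -0.06 [[254.31509073 263.08175371]]
knob top if on tool axis [[253.87359555 247.2421153 ]]
lid edge centre [[255.00379368 248.17272833]]
```

Emit:
arm_command --pt "0 0.0065 0 0" --pt "0 0.0065 0 0" --pt "0 0.0065 0 0" --pt "0 0.0065 0 0" --pt "0 0.006 0 0" --pt "0 0 0 0" --pt "0 0 0 0"

```text
time: 5.62
tool_pos: [0.4896, 0.2822, 0.1134]
tcp_rot: [-1.566, -0.141, 0.141]
wrist_force: [0.2, -0.0, 0.2]
width: 0.584
```

Emit:
arm_command --pt "0 0 0 0" --pt "0 0 0 0" --pt "0 0 0 0" --pt "0 0 0 0" --pt "0 0 0 0" --pt "0 0 0 0" --fingers 0.015 --newtons 30

```text
time: 6.38
tool_pos: [0.4898, 0.2823, 0.1138]
tcp_rot: [-1.566, -0.142, 0.141]
wrist_force: [1.0, -0.4, 4.0]
width: 0.271
```

```bash
python3 look.py g1
```

```text
[0.4898 0.2823 0.1138] [-1.566 -0.142  0.141] [ 0.  -0.6  4.4] 22.6 6.47
t [254.7 247.9]
crop origin 221 197
s [312.6 211.8]
crop origin 279 161
```

View pics/g1.png

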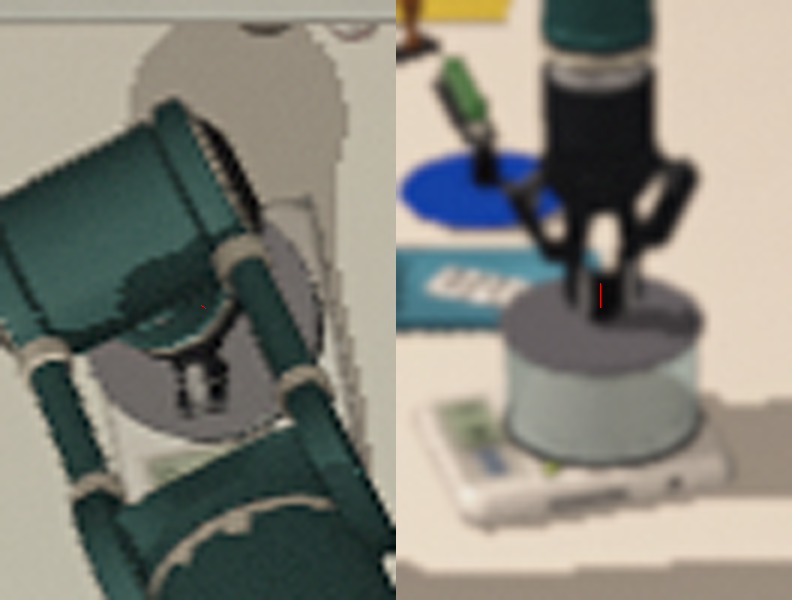

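Emit:
arm_command --pt "0 -0.003 0 0" --pt "0 -0.004 0 0" --pt "0 -0.006 0 0" --pt "0 -0.01 0 0" --pt "0 -0.015 0 0" --pt "0 -0.02 0 0" --pt "0 -0.02 0 0" --pt "0 -0.01 0 0"

```text
time: 7.48
tool_pos: [0.4905, 0.2827, 0.204]
tcp_rot: [-1.565, -0.144, 0.139]
wrist_force: [0.1, -0.3, -0.9]
width: 0.264
```

```bash
python3 look.py g2
python3 - <<'E'
from plan import *
plan([(.485,.06,.15,.18,7),(.485,.06,.04,.18,5)])
E
```

```text
[0.4905 0.2827 0.2035] [-1.565 -0.144  0.139] [ 0.5 -0.5 -0.4] 22.7 7.58
t [251.3 244.9]
crop origin 218 194
s [312.4 191.5]
crop origin 279 141
now [0.4905 0.2827 0.2035] yaw 0.18 F [ 0.5 -0.5 -0.4] w 22.7 t 7.58 tilt [ 0.003  0.002 -1.   ]
[[-0.0065,0.0076,-0.0312,0.0],[-0.0065,0.0076,-0.0312,0.0],[-0.0065,0.0076,-0.0312,0.0],[-0.0065,0.0076,-0.0311,0.0],[-0.0065,0.0076,-0.0312,0.0],[-0.0065,0.0076,-0.0311,0.0],[-0.0065,0.0075,-0.0312,0.0],[-0.0001,0.022,-0.0,0.0],[-0.0001,0.022,-0.0,0.0],[-0.0001,0.022,-0.0,0.0],[-0.0,0.022,-0.0,0.0],[-0.0001,0.022,-0.0001,0.0]] 12
end [0.485 0.06  0.04 ] 0.18
```

View pics/g2.png

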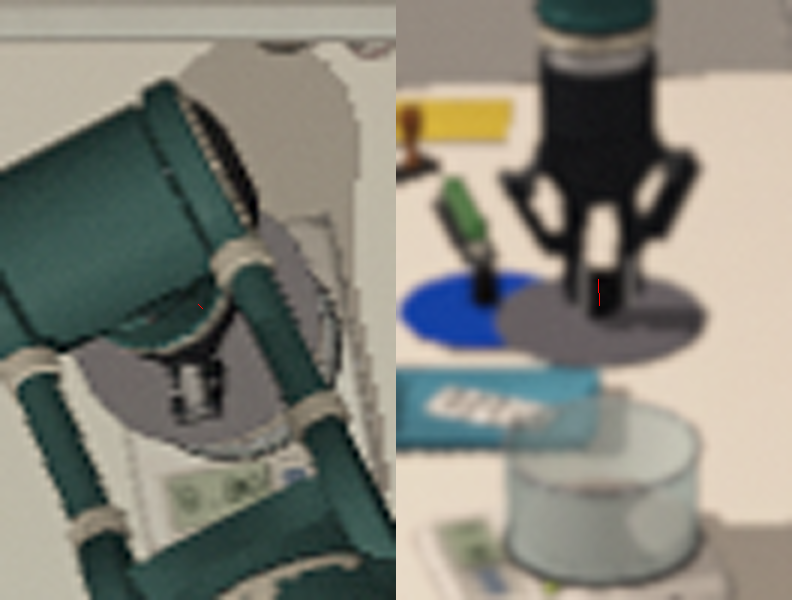

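Emit:
arm_command --pt "-0.0065 0.0076 -0.0312 0" --pt "-0.0065 0.0076 -0.0312 0" --pt "-0.0065 0.0076 -0.0312 0" --pt "-0.0065 0.0076 -0.0312 0" --pt "-0.0065 0.0076 -0.0312 0" --pt "-0.0065 0.0076 -0.031 0" --pt "-0.0065 0.0076 -0.031 0" --pt "0 0.022 0 0" --pt "0 0.022 0 0" --pt "0 0.022 0 0" --pt "0 0.022 0 0" --pt "0 0.018 0 0" --pt "0 0.004 0 0" --pt "0 0 0 0"

```text
time: 9.32
tool_pos: [0.4834, 0.0595, 0.0378]
tcp_rot: [-1.566, -0.141, 0.142]
wrist_force: [0.0, -0.6, -2.3]
width: 0.267
```

```bash
python3 look.py g3
python3 - <<'E'
from plan import *
plan([(.485,.06,.0195,.18,8)])
E
```

```text
[0.4843 0.0596 0.0388] [-1.566 -0.142  0.14 ] [ 0.4 -0.4 -1.7] 22.6 9.43
t [318.4 251.4]
crop origin 285 201
s [316.5 257.8]
crop origin 283 207
now [0.4843 0.0596 0.0388] yaw 0.1799 F [ 0.4 -0.4 -1.7] w 22.6 t 9.43 tilt [ 0.001  0.    -1.   ]
[[0.0001,0.0024,0.0,-0.0],[0.0001,0.0024,0.0,-0.0],[0.0001,0.0024,0.0001,-0.0],[0.0001,0.0024,0.0,-0.0],[0.0001,0.0024,0.0001,-0.0],[0.0001,0.0024,0.0,-0.0],[0.0001,0.0024,0.0001,-0.0],[0.0,0.0025,0.0,-0.0]] 8
end [0.485  0.06   0.0195] 0.18
```

View pics/g3.png

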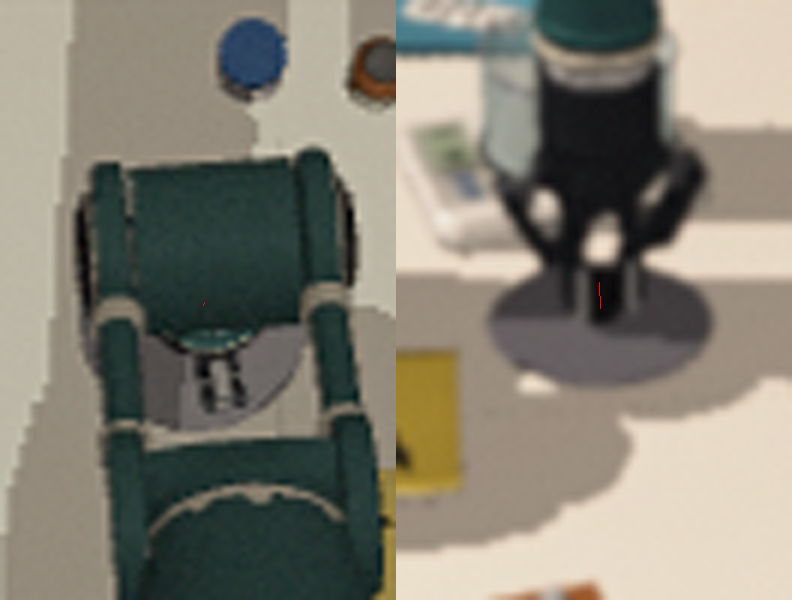

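Emit:
arm_command --pt "0 0.003 0 0" --pt "0 0.003 0 0" --pt "0 0.003 0 0" --pt "0 0.003 0 0" --pt "0 0.002 0 0" --pt "0 0.001 0 0" --pt "0 0.001 0 0" --pt "0 0 0 0"

```text
time: 10.42
tool_pos: [0.4837, 0.0595, 0.022]
tcp_rot: [-1.566, -0.141, 0.141]
wrist_force: [0.1, -0.1, -2.3]
width: 0.27
```

Emit:
arm_command --pt "0 0.001 0 0" --pt "0 0.001 0 0" --pt "0 0 0 0"

```text
time: 10.8
tool_pos: [0.4836, 0.0595, 0.02]
tcp_rot: [-1.566, -0.141, 0.142]
wrist_force: [-0.3, 0.4, -0.6]
width: 0.266
```

Emit:
arm_command --pt "0 0.0007 0 0" --pt "0 0.0005 0 0" --pt "0 0 0 0"

```text
time: 11.18
tool_pos: [0.4838, 0.0595, 0.0198]
tcp_rot: [-1.566, -0.141, 0.142]
wrist_force: [-3.3, -1.1, 6.9]
width: 0.266
```

Emit:
arm_command --pt "0 -0.0006 0 0" --pt "0 0 0 0" --pt "0 0 0 0" --pt "0 0 0 0" --fingers 0.05

```text
time: 11.68
tool_pos: [0.4836, 0.0595, 0.0194]
tcp_rot: [-1.566, -0.141, 0.141]
wrist_force: [0.4, -0.1, 0.4]
width: 0.581
```

Emit:
arm_command --pt "0 -0.005 0 0" --pt "0 -0.01 0 0" --pt "0 -0.02 0 0" --pt "0 -0.03 0 0" --pt "0 -0.03 0 0" --pt "0 -0.02 0 0"

```text
time: 12.42
tool_pos: [0.4847, 0.0596, 0.1371]
tcp_rot: [-1.566, -0.144, 0.139]
wrist_force: [1.0, 0.0, -0.2]
width: 0.584
```

```bash
python3 look.py g4
python3 - <<'E'
from plan import *
plan([(.4485,-.316,.10,.183,9)])
E
```

```text
[0.4862 0.0597 0.1381] [-1.566 -0.147  0.136] [ 1.4 -0.1  0.3] 50.4 12.53
t [318.9 248.1]
crop origin 285 198
s [316.7 234.7]
crop origin 283 184
now [0.4862 0.0597 0.1381] yaw 0.1801 F [ 1.4 -0.1  0.3] w 50.4 t 12.53 tilt [ 0.007  0.    -1.   ]
[[-0.0116,0.0042,-0.0403,-0.0],[-0.0116,0.0042,-0.0403,-0.0],[-0.0116,0.0042,-0.0403,-0.0],[-0.0116,0.0042,-0.0403,-0.0],[-0.0116,0.0042,-0.0403,-0.001],[-0.0117,0.0042,-0.0403,-0.0],[-0.0117,0.0041,-0.0403,-0.001],[-0.0117,0.0042,-0.0403,-0.0],[-0.0118,0.0041,-0.0404,-0.001]] 9
end [ 0.4485 -0.316   0.1   ] 0.183
```

View pics/g4.png

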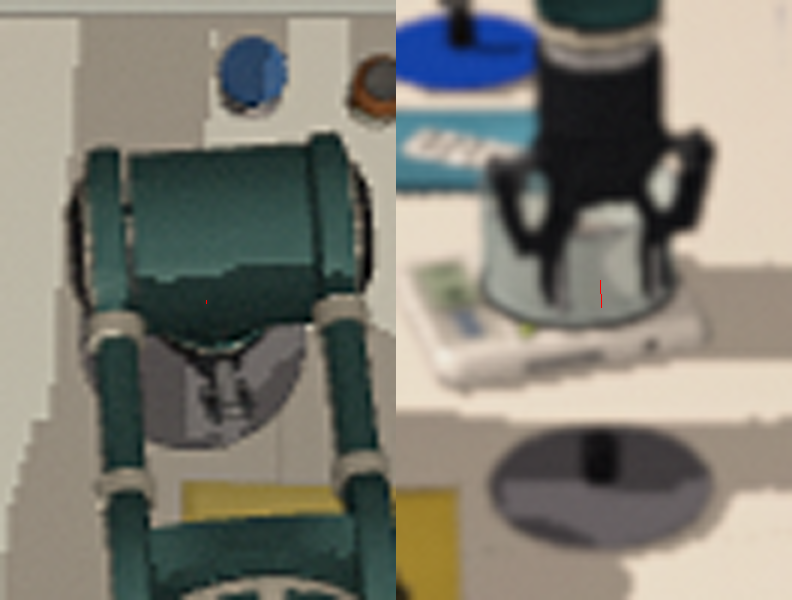

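Emit:
arm_command --pt "-0.0116 0.0042 -0.0403 0" --pt "-0.0116 0.0042 -0.0403 0" --pt "-0.0116 0.0042 -0.0403 0" --pt "-0.0116 0.0042 -0.0403 0" --pt "-0.0116 0.0042 -0.0403 0" --pt "-0.0117 0.0042 -0.0403 -0.001" --pt "-0.0117 0.0042 -0.0403 -0.001" --pt "-0.0117 0.0042 -0.0403 -0.001" --pt "-0.0118 0.004 -0.0403 0" --pt "0 0 0 0" --pt "0 0 0 0"

```text
time: 13.9
tool_pos: [0.445, -0.3155, 0.096]
tcp_rot: [-1.564, -0.142, 0.144]
wrist_force: [-0.3, -0.1, -0.5]
width: 0.582
```

```bash
python3 look.py w1
python3 - <<'E'
from plan import *
plan([(.4485,-.316,.066,.183,3)])
cs=cam("side");crop(cs,290,275,345,320,14,"z5.png",[])
ct=cam("top");crop(ct,390,230,450,280,13,"z6.png",[])
s=sensors.read_state();p=s["tool_pos"];M=Ro.from_rotvec(s["tcp_rot"]).as_matrix()
for a in(-.05,-.06): print(a,proj(ct,[p+M@np.array([a,-.045,0])]))
print("weight top on axis",proj(ct,[[p[0],p[1],.05]]))
E
```

```text
[ 0.4454 -0.315   0.0965] [-1.565 -0.144  0.145] [0.5 0.7 0.1] 50.1 14.0
t [424.8 260.6]
crop origin 391 210
s [314.8 309.9]
crop origin 281 259
now [ 0.4454 -0.315   0.0965] yaw 0.1838 F [0.5 0.7 0.1] w 50.1 t 14.0 tilt [-0.001  0.001 -1.   ]
[[0.0009,0.0102,-0.0005,0.0],[0.001,0.0101,-0.0006,0.0],[0.0009,0.0102,-0.0005,0.001]] 3
end [ 0.4485 -0.316   0.066 ] 0.183
-0.05 [[431.09144342 273.87615411]]
-0.06 [[431.69617683 276.74773559]]
weight top on axis [[421.62411755 261.46173381]]
```

View pics/z5.png

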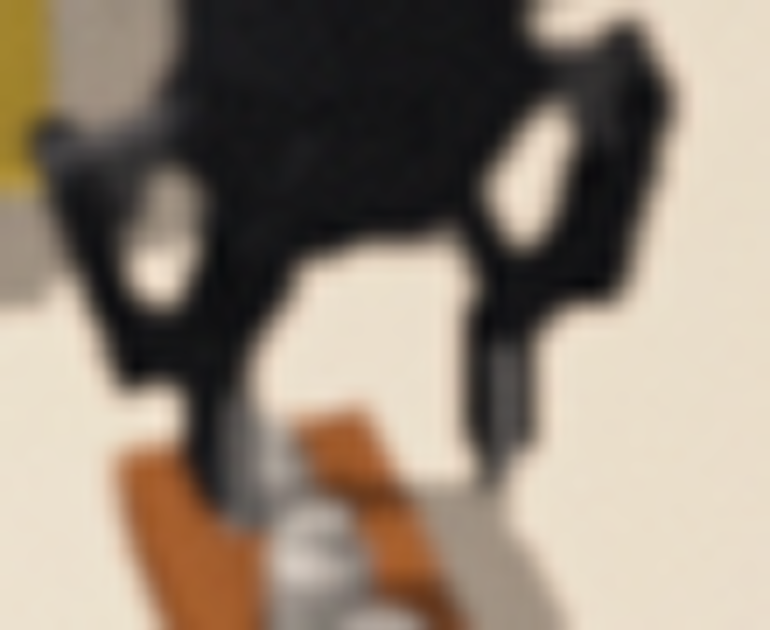

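View pics/z6.png

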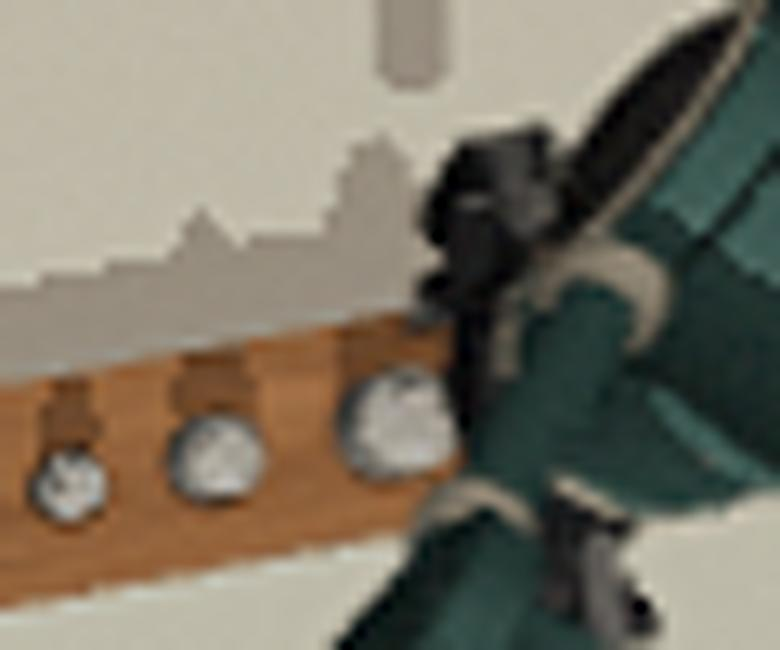

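Run:
```python
from plan import *
ct=cam("top");s=sensors.read_state();p=s["tool_pos"];M=Ro.from_rotvec(s["tcp_rot"]).as_matrix()
cs=cam("side")
def lines(p):
  ov=[]
  for a,b,col in((.056,-.05,(0,0,255)),(.066,-.11,(0,255,0)),(.04,-.003,(255,255,0))):
    for sg in(-1,1): ov.append((np.array([p+M@np.array([sg*a,b,-.011]),p+M@np.array([sg*a,b,.011])]),col))
  return ov
crop(ct,390,230,450,280,13,"z6.png",lines(p))
crop(cs,290,260,345,320,13,"z7.png",lines(p))
im=cv2.imread("pics/z4.png")
for pts,col in lines(np.array([.4883,.2815,.1432])):
    q=((proj(ct,pts)-[225,225]+.5)*12-.5); cv2.polylines(im,[np.round(q).astype(int).reshape(-1,1,2)],False,col,1)
cv2.imwrite("pics/z8.png",im[200:560])
a=cv2.imread("pics/z6.png")
cv2.imwrite("pics/z9.png",np.vstack([cv2.resize(a,(700,583))[:583]]))
```

```text
(no output)
```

View pics/z6.png

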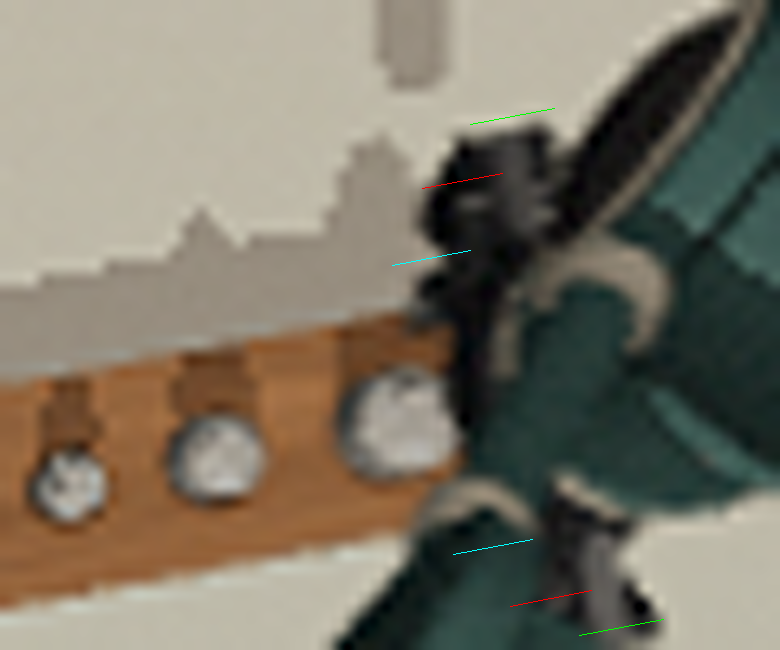

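View pics/z7.png

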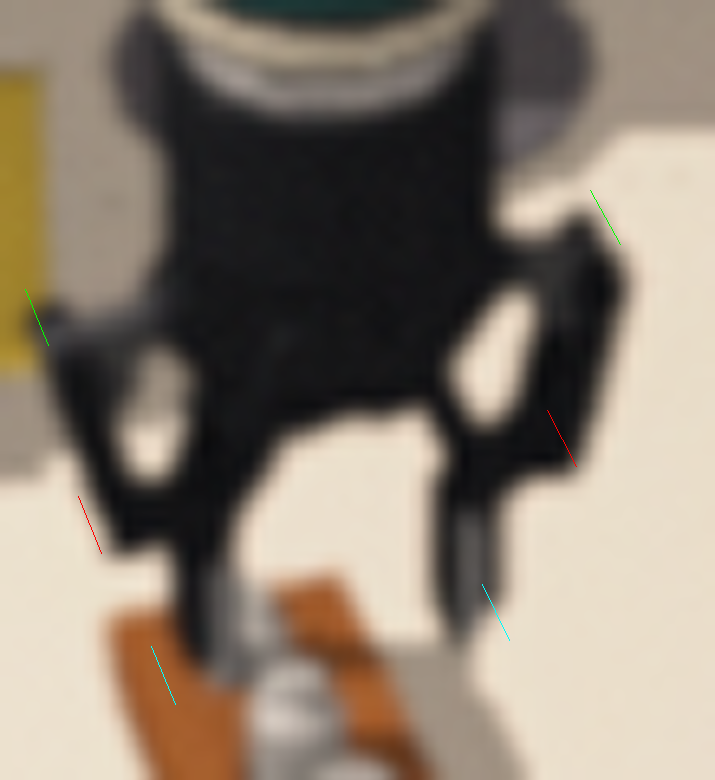

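View pics/z8.png

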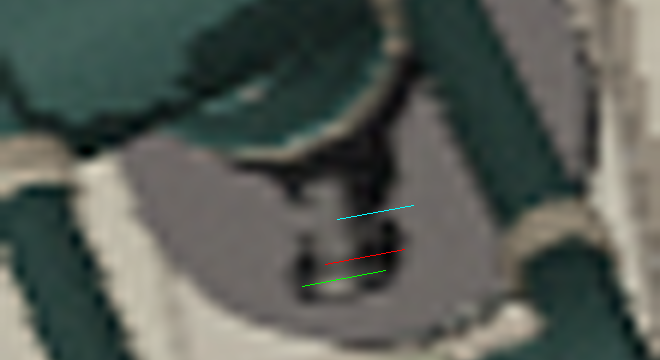

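Run:
```python
from plan import *
plan([(.448,-.3135,.064,.183,3)])
```

```text
now [ 0.4459 -0.3153  0.097 ] yaw 0.1843 F [-0.3  0.5 -0.4] w 49.7 t 14.2 tilt [ 0. -0. -1.]
[[0.0008,0.011,0.0005,0.0],[0.0008,0.011,0.0004,0.001],[0.0008,0.011,0.0005,0.0]] 3
end [ 0.448  -0.3135  0.064 ] 0.183
```

Emit:
arm_command --pt "0.0008 0.011 0.0005 0" --pt "0.0008 0.011 0.0005 0" --pt "0.0008 0.011 0.0005 0" --pt "0 0 0 0" --pt "0 0 0 0"

```text
time: 14.82
tool_pos: [0.4478, -0.3143, 0.0637]
tcp_rot: [-1.566, -0.143, 0.144]
wrist_force: [0.2, 0.8, 0.7]
width: 0.581
```

Run:
```python
from plan import *
cs=cam("side");crop(cs,290,280,345,340,13,"w2.png")
plan([(.448,-.3135,.027,.183,4)])
ct=cam("top");crop(ct,390,230,450,280,13,"w3.png",[])
```

```text
now [ 0.448  -0.3144  0.0641] yaw 0.1829 F [ 0.7 -0.2 -0.5] w 50.1 t 14.88 tilt [ 0. -0. -1.]
[[0.0,0.0093,0.0002,-0.0],[0.0001,0.0093,0.0002,-0.0],[0.0,0.0092,0.0003,-0.0],[0.0001,0.0093,0.0002,-0.0]] 4
end [ 0.448  -0.3135  0.027 ] 0.183
```

View pics/w2.png

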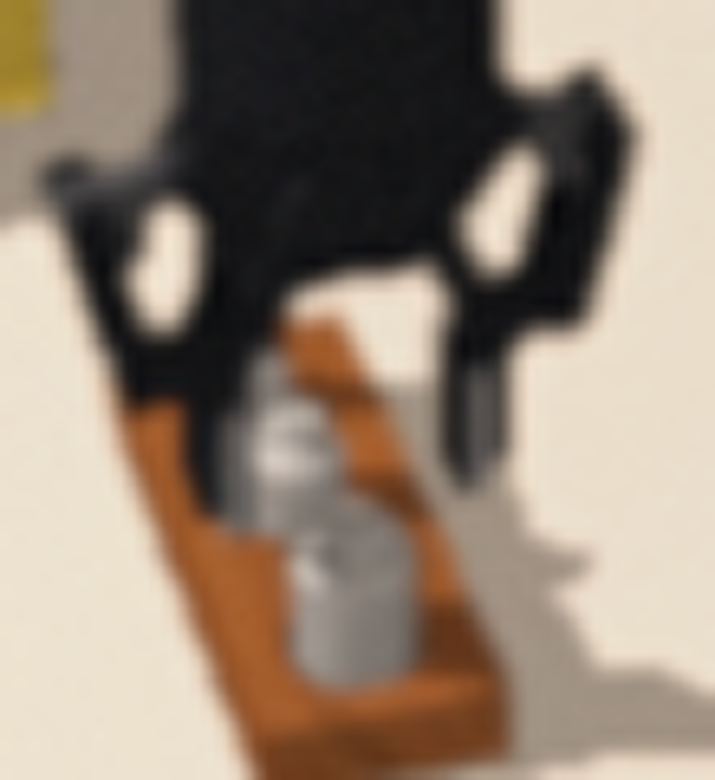

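View pics/w3.png

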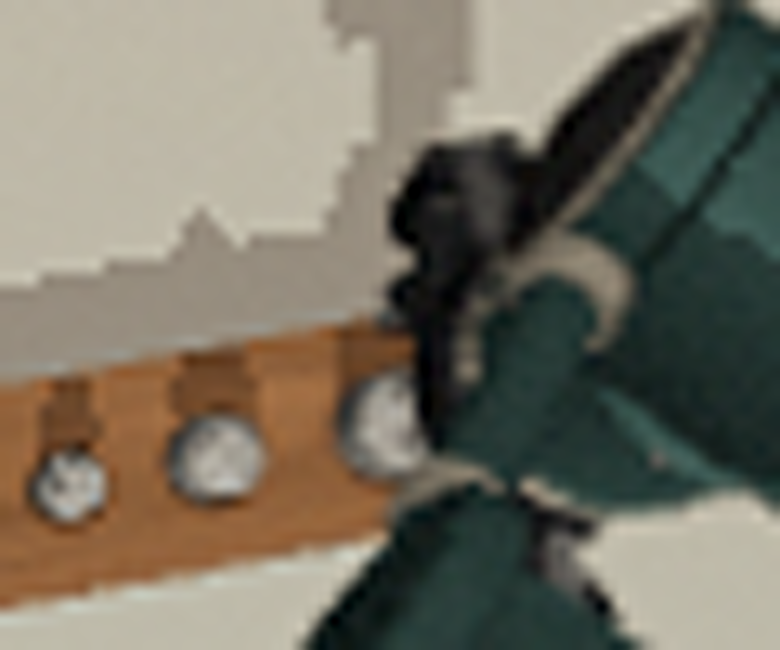

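Emit:
arm_command --pt "0.0003 0.01 0 0" --pt "0.0003 0.01 0 0" --pt "0 0.01 0 0" --pt "0 0.005 0 0" --pt "0 0.002 0 0" --pt "0 0 0 0"

```text
time: 15.68
tool_pos: [0.4484, -0.3141, 0.0268]
tcp_rot: [-1.566, -0.144, 0.144]
wrist_force: [0.0, -0.4, 1.3]
width: 0.584
```

Emit:
arm_command --pt "0 0 0 0" --pt "0 0 0 0" --pt "0 0 0 0" --pt "0 0 0 0" --pt "0 0 0 0" --pt "0 0 0 0" --fingers 0.02 --newtons 30

```text
time: 16.42
tool_pos: [0.4488, -0.3144, 0.0275]
tcp_rot: [-1.567, -0.144, 0.143]
wrist_force: [-0.7, -0.2, 5.0]
width: 0.338
```

```bash
python3 look.py w4
```

```text
[ 0.4488 -0.3144  0.0274] [-1.567 -0.144  0.143] [-0.5  0.7  5.1] 28.8 16.52
t [420.  261.1]
crop origin 386 211
s [316.2 327.3]
crop origin 283 277
```

View pics/w4.png

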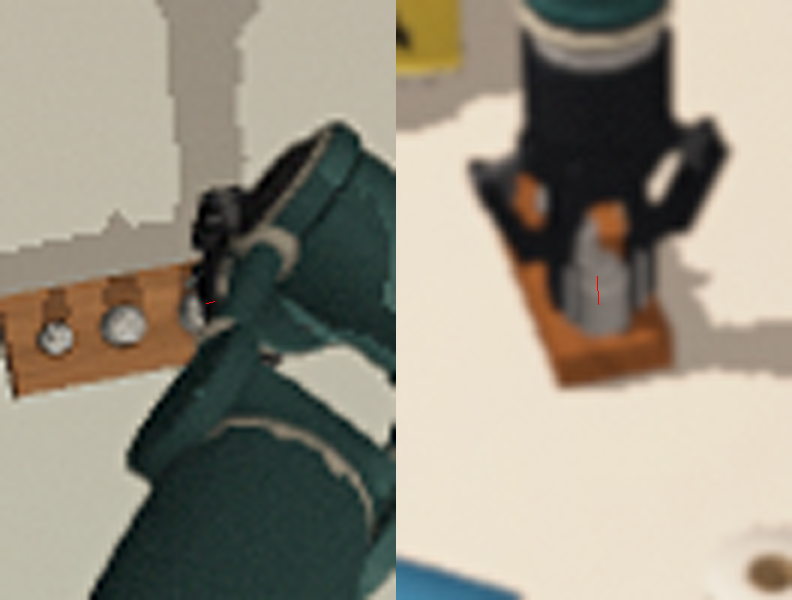

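Emit:
arm_command --pt "0 -0.002 0 0" --pt "0 -0.004 0 0" --pt "0 -0.006 0 0" --pt "0 -0.01 0 0" --pt "0 -0.02 0 0" --pt "0 -0.035 0 0" --pt "0 -0.04 0 0" --pt "0 -0.03 0 0" --pt "0 -0.016 0 0" --pt "0 0 0 0"

```text
time: 17.77
tool_pos: [0.449, -0.3146, 0.1913]
tcp_rot: [-1.568, -0.145, 0.142]
wrist_force: [1.0, 0.3, -1.8]
width: 0.337
```

```bash
python3 look.py w5
python3 - <<'E'
from plan import *
plan([(.4897,.2823,.19,.18,14)])
E
```

```text
[ 0.4476 -0.3136  0.1886] [-1.565 -0.142  0.145] [-0.4  0.2 -2.4] 28.7 17.88
t [431.2 257.9]
crop origin 398 207
s [315.1 284.8]
crop origin 282 234
now [ 0.4476 -0.3136  0.1886] yaw 0.183 F [-0.4  0.2 -2.4] w 28.7 t 17.88 tilt [-0.002  0.001 -1.   ]
[[0.0107,-0.0,0.0413,0.0],[0.0107,-0.0001,0.0413,0.0],[0.0107,-0.0,0.0413,0.0],[0.0107,-0.0001,0.0413,0.0],[0.0107,-0.0,0.0413,0.0],[0.0107,-0.0001,0.0413,0.0],[0.0107,-0.0,0.0413,0.0],[0.0107,-0.0001,0.0413,0.0],[0.0107,-0.0,0.0413,0.0],[0.0107,-0.0001,0.0413,0.001],[0.0107,-0.0,0.0413,0.0],[0.0106,-0.0001,0.0413,0.001],[0.0106,-0.0,0.0414,0.0],[0.0106,-0.0001,0.0413,0.001]] 14
end [0.4897 0.2823 0.19  ] 0.18
```

View pics/w5.png

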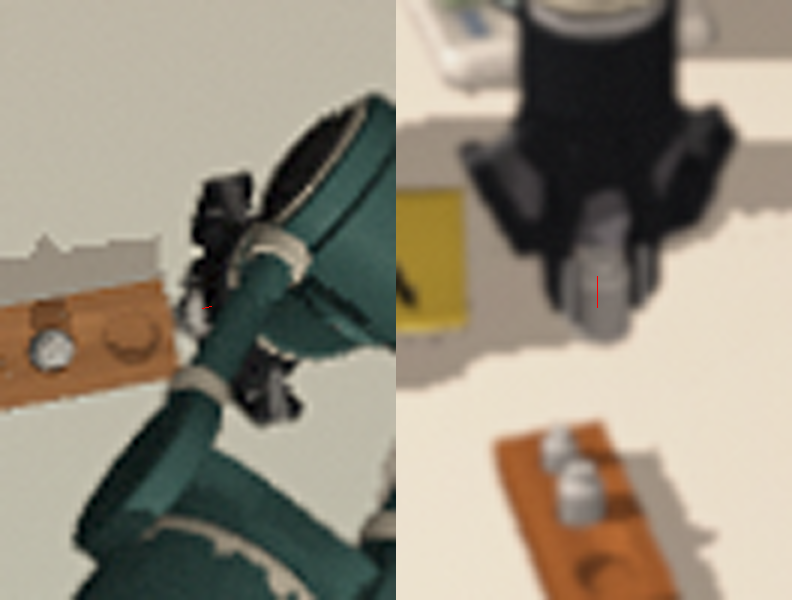

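Emit:
arm_command --pt "0.005 0 0.02 0" --pt "0.0107 0 0.0413 0" --pt "0.0107 0 0.0413 0" --pt "0.0107 0 0.0413 0" --pt "0.0107 0 0.0413 0" --pt "0.0107 0 0.0413 0" --pt "0.0107 0 0.0413 0" --pt "0.0107 0 0.0413 0" --pt "0.0107 0 0.0413 0" --pt "0.0107 0 0.0413 0" --pt "0.0107 0 0.0413 0" --pt "0.0107 0 0.0413 0.001" --pt "0.0107 0 0.0413 0.001" --pt "0.0107 0 0.0413 0.001" --pt "0.0056 0 0.0213 0" --pt "0 0 0 0" --pt "0 0 0 0"

```text
time: 20.0
tool_pos: [0.4898, 0.2808, 0.1892]
tcp_rot: [-1.567, -0.14, 0.143]
wrist_force: [0.6, 0.5, -1.8]
width: 0.335
```

```bash
python3 look.py p1
python3 - <<'E'
from plan import *
plan([(.4897,.2823,.125,.18,5)])
E
```

```text
[0.4902 0.2804 0.1896] [-1.567 -0.14   0.141] [ 0.1 -0.3 -3.1] 28.6 20.1
t [252.5 245.5]
crop origin 219 195
s [312.4 195. ]
crop origin 279 144
now [0.4902 0.2804 0.1896] yaw 0.1788 F [ 0.1 -0.3 -3.1] w 28.6 t 20.1 tilt [-0.001 -0.001 -1.   ]
[[-0.0,0.0129,0.0004,-0.0],[-0.0,0.0129,0.0004,-0.0],[-0.0001,0.0129,0.0004,-0.0],[-0.0,0.0129,0.0004,-0.001],[-0.0001,0.013,0.0004,-0.0]] 5
end [0.4896 0.2823 0.125 ] 0.18
```

View pics/p1.png

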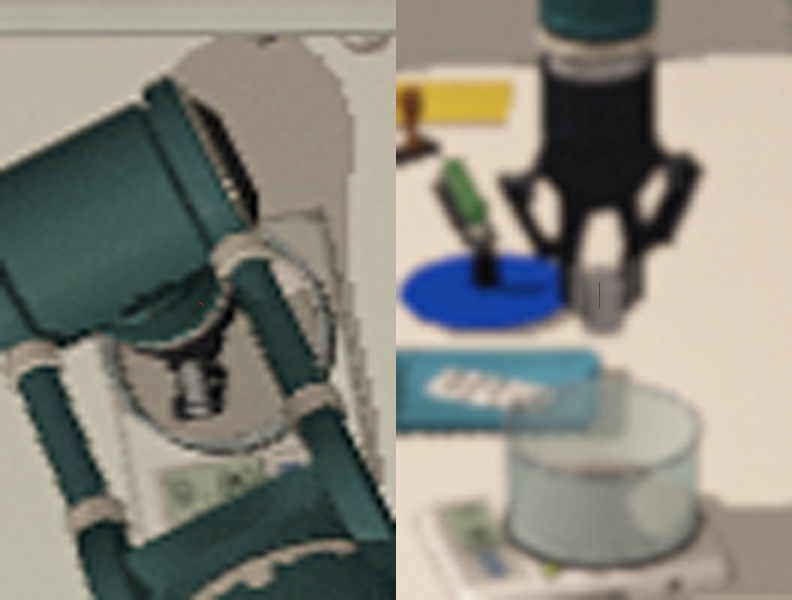

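Emit:
arm_command --pt "0 0.015 0.0004 0" --pt "0 0.02 0.0004 0" --pt "0 0.02 0.0004 0" --pt "0 0.02 0.0004 0" --pt "0 0.02 0 0" --pt "0 0.015 0 0" --pt "0 0.01 0 0" --pt "0 0.005 0 0" --pt "0 0 0 0"

```text
time: 21.22
tool_pos: [0.4903, 0.2833, 0.0648]
tcp_rot: [-1.566, -0.141, 0.141]
wrist_force: [-0.3, 0.1, -1.4]
width: 0.333
```

```bash
python3 look.py p2
```

```text
[0.4908 0.2836 0.0656] [-1.566 -0.142  0.14 ] [ 0.2  0.3 -3.3] 28.6 21.32
t [256. 249.]
crop origin 222 198
s [313.  222.2]
crop origin 280 172
```

View pics/p2.png

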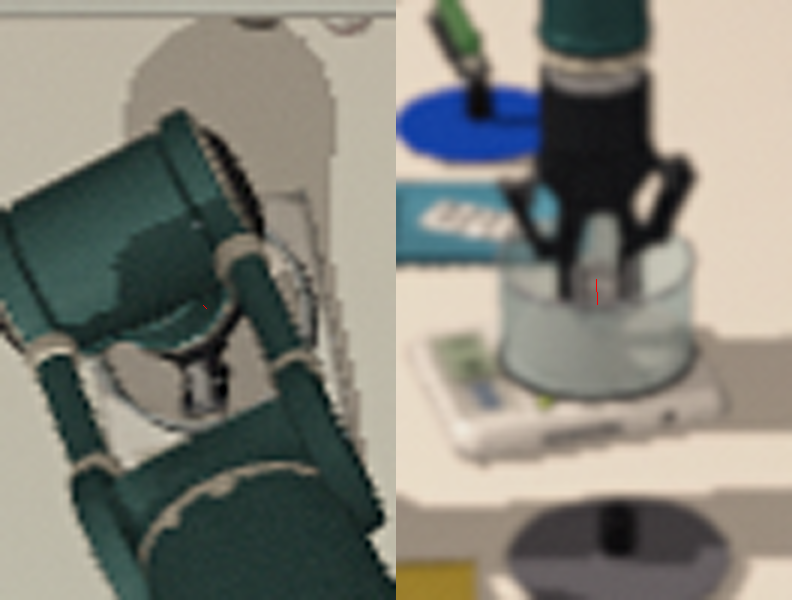

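Emit:
arm_command --pt "0 0.003 0 0" --pt "0 0.003 0 0" --pt "0 0.002 0 0" --pt "0 0.001 0 0" --pt "0 0.001 0 0" --pt "0 0 0 0"

```text
time: 22.08
tool_pos: [0.4902, 0.2832, 0.0548]
tcp_rot: [-1.566, -0.141, 0.141]
wrist_force: [0.4, -0.1, -2.4]
width: 0.336
```

Emit:
arm_command --pt "0 0.0005 0 0" --pt "0 0.0005 0 0" --pt "0 0 0 0"

```text
time: 22.45
tool_pos: [0.4902, 0.2833, 0.0539]
tcp_rot: [-1.566, -0.141, 0.141]
wrist_force: [-0.2, -0.2, -2.0]
width: 0.336
```

Emit:
arm_command --pt "0 0.0005 0 0" --pt "0 0.0004 0 0" --pt "0 0 0 0"

```text
time: 22.82
tool_pos: [0.4903, 0.2833, 0.0538]
tcp_rot: [-1.566, -0.141, 0.141]
wrist_force: [-2.8, -1.7, 4.3]
width: 0.336
```

Emit:
arm_command --pt "0 -0.0004 0 0" --pt "0 0 0 0" --pt "0 0 0 0" --pt "0 0 0 0" --fingers 0.046

```text
time: 23.32
tool_pos: [0.4902, 0.2832, 0.0533]
tcp_rot: [-1.566, -0.141, 0.141]
wrist_force: [-0.4, -0.6, -0.2]
width: 0.537
```

Emit:
arm_command --pt "0 -0.005 0 0" --pt "0 -0.01 0 0" --pt "0 -0.02 0 0" --pt "0 -0.03 0 0" --pt "0 -0.03 0 0" --pt "0 -0.03 0 0" --pt "0 -0.01 0 0" --pt "0 0 0 0"

```text
time: 24.32
tool_pos: [0.4907, 0.2835, 0.1893]
tcp_rot: [-1.565, -0.143, 0.14]
wrist_force: [-0.2, 0.6, -0.5]
width: 0.54
```

```bash
python3 look.py p3
python3 - <<'E'
from plan import *
plan([(.4838,.0595,.11,.18,7)])
E
```

```text
[0.4895 0.2829 0.1872] [-1.567 -0.14   0.143] [-0.4  0.9  0.4] 46.1 24.43
t [251.8 245.8]
crop origin 218 195
s [312.2 195.2]
crop origin 279 145
now [0.4895 0.2829 0.1872] yaw 0.18 F [-0.4  0.9  0.4] w 46.1 t 24.43 tilt [-0.002 -0.001 -1.   ]
[[-0.0065,0.0111,-0.0312,0.0],[-0.0065,0.011,-0.0312,0.0],[-0.0065,0.0111,-0.0313,0.0],[-0.0065,0.011,-0.0312,0.0],[-0.0065,0.0111,-0.0313,0.0],[-0.0065,0.011,-0.0312,0.0],[-0.0065,0.0111,-0.0313,0.0]] 7
end [0.4838 0.0595 0.11  ] 0.18
```

View pics/p3.png

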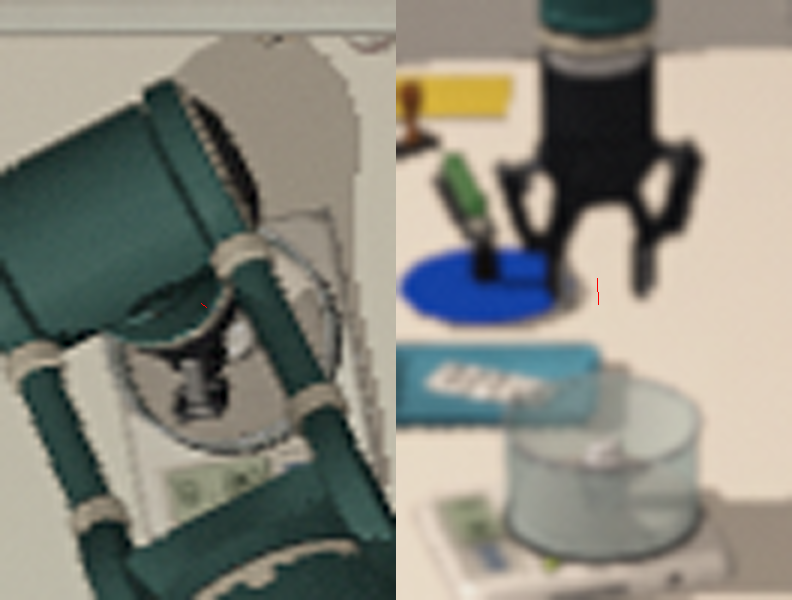

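Emit:
arm_command --pt "-0.0065 0.009 -0.0312 0" --pt "-0.0065 0.011 -0.0312 0" --pt "-0.0065 0.011 -0.0312 0" --pt "-0.0065 0.011 -0.0312 0" --pt "-0.0065 0.011 -0.0312 0" --pt "-0.0065 0.011 -0.0312 0" --pt "-0.0065 0.011 -0.0315 0" --pt "0 0 0 0" --pt "0 0 0 0"

```text
time: 25.55
tool_pos: [0.484, 0.0601, 0.1126]
tcp_rot: [-1.566, -0.14, 0.142]
wrist_force: [0.4, 0.3, 0.6]
width: 0.537
```

Run:
```python
from plan import *
plan([(.4838,.0595,.0205,.18,6)])
ct=cam("top");crop(ct,228,222,290,285,10,"q1.png")
cs=cam("side");crop(cs,280,195,345,270,10,"q2.png")
f=cv2.imread("pics/q1.png");g=cv2.imread("pics/q2.png");h=630
cv2.imwrite("pics/q.png",cv2.resize(np.hstack([f[:h],cv2.resize(g,(650,750))[:h]]),None,fx=.6,fy=.6))
```

```text
now [0.484  0.0601 0.1126] yaw 0.1793 F [0.4 0.3 0.6] w 45.8 t 25.55 tilt [-0.002  0.    -1.   ]
[[-0.0,0.0153,-0.0001,-0.0],[-0.0,0.0154,-0.0001,-0.0],[-0.0001,0.0153,-0.0001,-0.0],[-0.0,0.0154,-0.0001,-0.0],[-0.0001,0.0153,-0.0001,-0.0],[-0.0,0.0154,-0.0001,-0.001]] 6
end [0.4838 0.0595 0.0205] 0.18
```

View pics/q1.png

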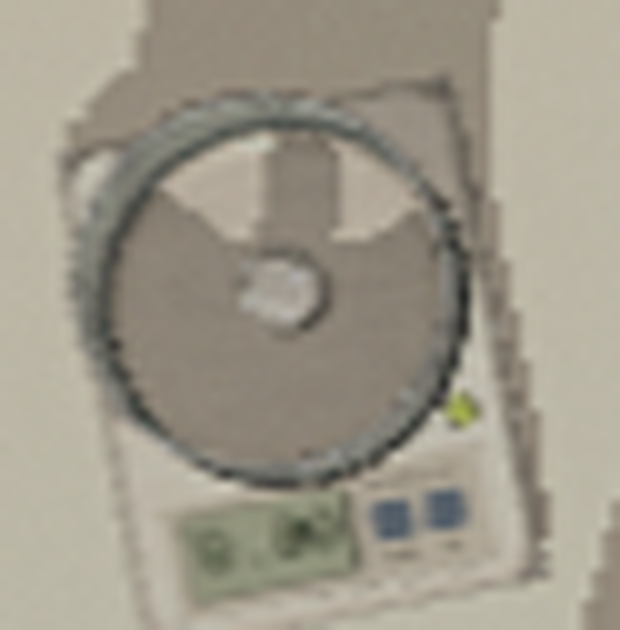

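View pics/q2.png

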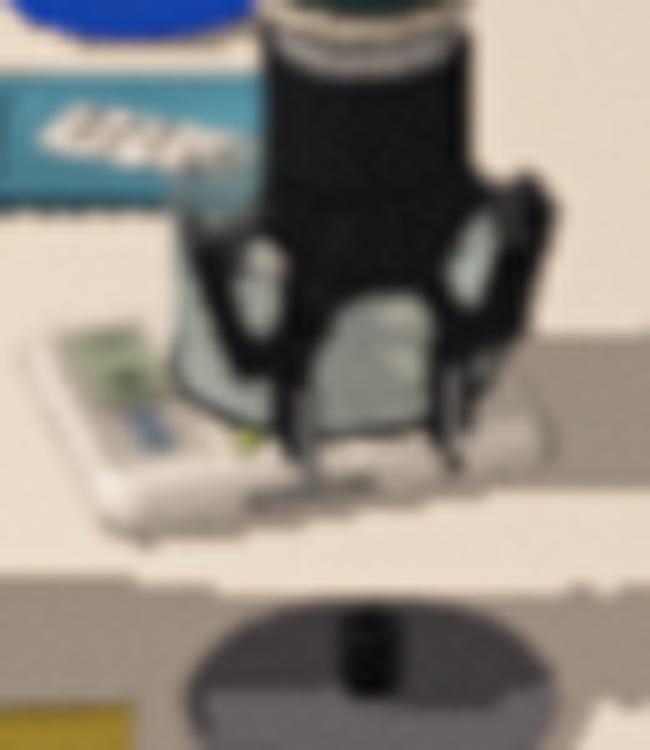

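Run:
```python
from plan import *
ct=cam("top")
wx,wy=unproj(ct,[[228+283.5/10-.5,222+292.5/10-.5]],.076)[0,:2];print(wx,wy)
lx,ly=.4837,.2852
crop(ct,228,222,290,285,10,"q3.png",[(circ(lx,ly,.1,.067),(0,0,255)),(circ(lx,ly,.1,.064),(0,0,255)),(circ(lx,ly,.04,.0605),(0,255,0)),(circ(lx,ly,.028,.067),(255,255,0)),(circ(wx,wy,.076,.015),(0,255,255))])
```

```text
0.4834152144431687 0.28273102481019696
```

View pics/q3.png

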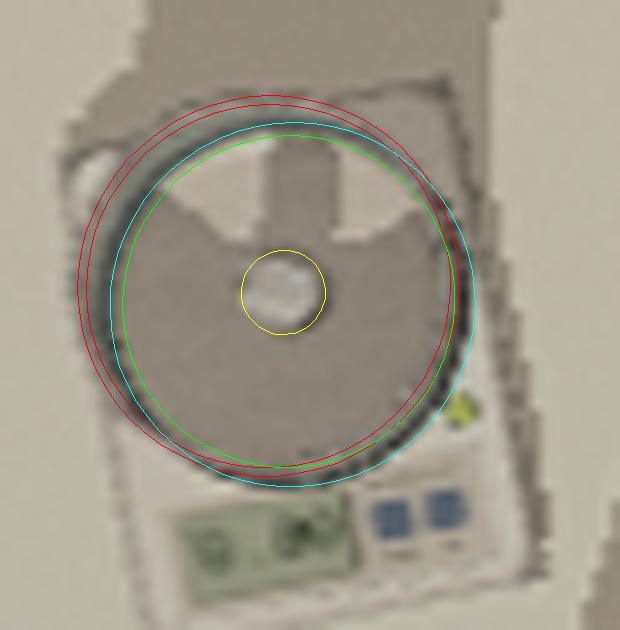

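Emit:
arm_command --pt "0 0.015 0 0" --pt "0 0.02 0 0" --pt "0 0.02 0 0" --pt "0 0.015 0 0" --pt "0 0.01 0 0" --pt "0 0.007 0 0" --pt "0 0.003 0 0" --pt "0 0 0 0" --pt "0 0 0 0" --fingers 0.05

```text
time: 26.82
tool_pos: [0.4852, 0.06, 0.0239]
tcp_rot: [-1.566, -0.142, 0.14]
wrist_force: [-0.7, -0.6, -0.3]
width: 0.583
```

Run:
```python
from plan import *
plan([(.4838,.0595,.0205,.18,2)])
```

```text
now [0.4852 0.06   0.0239] yaw 0.1799 F [-0.7 -0.6 -0.3] w 49.8 t 26.82 tilt [ 0.001  0.    -1.   ]
[[-0.0007,0.0017,-0.0001,-0.0],[-0.0007,0.0017,-0.0001,-0.0]] 2
end [0.4838 0.0595 0.0205] 0.18
```

Emit:
arm_command --pt "-0.0007 0.0017 0 0" --pt "-0.0005 0.0015 0 0" --pt "0 0 0 0" --pt "0 0 0 0"

```text
time: 27.32
tool_pos: [0.4834, 0.0597, 0.0202]
tcp_rot: [-1.566, -0.141, 0.141]
wrist_force: [0.4, 0.1, 0.8]
width: 0.585
```

Emit:
arm_command --pt "0 0 0 0" --pt "0 0 0 0" --pt "0 0 0 0" --pt "0 0 0 0" --pt "0 0 0 0" --pt "0 0 0 0" --fingers 0.015

```text
time: 28.08
tool_pos: [0.4837, 0.0597, 0.0204]
tcp_rot: [-1.566, -0.142, 0.141]
wrist_force: [-0.3, 0.0, 2.2]
width: 0.268
```

Emit:
arm_command --pt "0 -0.003 0 0" --pt "0 -0.005 0 0" --pt "0 -0.01 0 0" --pt "0 -0.02 0 0" --pt "0 -0.03 0 0" --pt "0 -0.035 0 0" --pt "0 -0.035 0 0" --pt "0 -0.03 0 0" --pt "0 -0.01 0 0" --pt "0 0 0 0" --pt "0 0 0 0"

```text
time: 29.45
tool_pos: [0.4823, 0.0596, 0.1966]
tcp_rot: [-1.566, -0.139, 0.144]
wrist_force: [0.2, -0.0, -1.6]
width: 0.269
```

```bash
python3 look.py r1
python3 - <<'E'
from plan import *
plan([(.4898,.2823,.19,.18,7)])
E
```

```text
[0.4823 0.0596 0.1964] [-1.566 -0.139  0.144] [-0.4 -0.7 -0.8] 22.6 29.55
t [319.2 247.6]
crop origin 286 197
s [315.4 220.6]
crop origin 282 170
now [0.4823 0.0596 0.1964] yaw 0.1799 F [-0.4 -0.7 -0.8] w 22.6 t 29.55 tilt [-0.003 -0.    -1.   ]
[[0.0067,0.0009,0.0311,-0.0],[0.0068,0.0009,0.0311,-0.0],[0.0067,0.0009,0.0311,-0.0],[0.0068,0.0009,0.0311,-0.0],[0.0067,0.0009,0.0311,-0.0],[0.0068,0.0009,0.0311,-0.0],[0.0067,0.001,0.0312,-0.0]] 7
end [0.4898 0.2823 0.19  ] 0.18
```

View pics/r1.png

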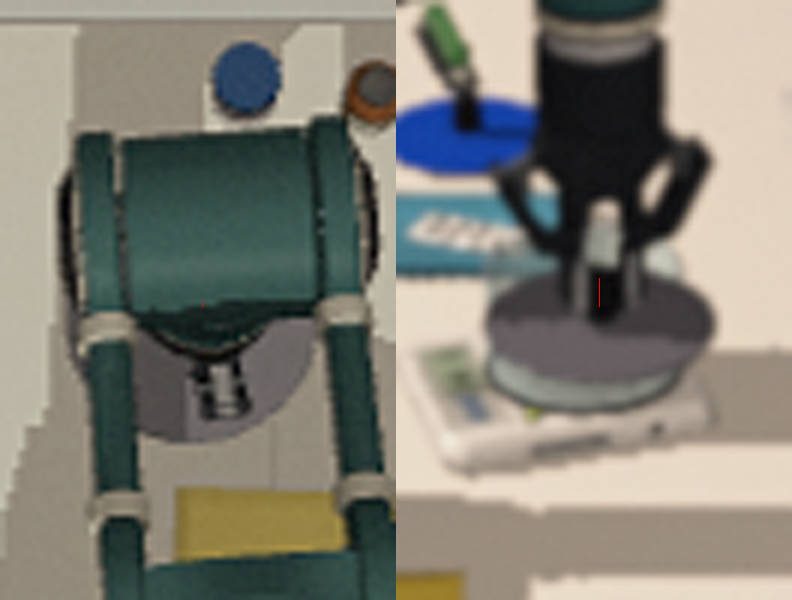

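Emit:
arm_command --pt "0.0034 0 0.0155 0" --pt "0.0067 0.001 0.0311 0" --pt "0.0067 0.001 0.0311 0" --pt "0.0067 0.001 0.0311 0" --pt "0.0067 0.001 0.0311 0" --pt "0.0067 0.001 0.0311 0" --pt "0.0067 0.001 0.0311 0" --pt "0.0034 0 0.0157 0" --pt "0 0 0 0" --pt "0 0 0 0"

```text
time: 30.8
tool_pos: [0.4905, 0.2817, 0.1919]
tcp_rot: [-1.567, -0.141, 0.142]
wrist_force: [0.3, 0.5, -0.7]
width: 0.268
```

Run:
```python
from plan import *
plan([(.4898,.2823,.130,.18,6)])
```

```text
now [0.4905 0.2817 0.1919] yaw 0.1799 F [ 0.3  0.5 -0.7] w 22.9 t 30.8 tilt [-0.001 -0.001 -1.   ]
[[-0.0001,0.0103,0.0001,-0.0],[-0.0001,0.0103,0.0001,-0.0],[-0.0001,0.0103,0.0001,-0.0],[-0.0001,0.0103,0.0001,-0.0],[-0.0001,0.0103,0.0002,-0.0],[-0.0,0.0104,0.0001,-0.0]] 6
end [0.4898 0.2823 0.13  ] 0.18
```

Stop with the plug about 5 mm above the rim (TCP 0.126) and look.

Emit:
arm_command --pt "0 0.01 0.0001 0" --pt "0 0.015 0.0001 0" --pt "0 0.015 0.0001 0" --pt "0 0.015 0.0001 0" --pt "0 0.007 0.0001 0" --pt "0 0.003 0 0" --pt "0 0 0 0" --pt "0 0 0 0"

```text
time: 31.8
tool_pos: [0.4911, 0.2832, 0.1279]
tcp_rot: [-1.566, -0.142, 0.14]
wrist_force: [0.5, -0.6, -0.6]
width: 0.27
```

Run:
```python
from plan import *
plan([(.4898,.2823,.1144,.18,6)])
cs=cam("side");crop(cs,285,195,340,250,12,"r2.png")
```

```text
now [0.4911 0.2832 0.1279] yaw 0.18 F [ 0.5 -0.6 -0.6] w 23.1 t 31.8 tilt [ 0.001  0.001 -1.   ]
[[-0.0002,0.0022,-0.0001,0.0],[-0.0003,0.0023,-0.0001,0.0],[-0.0002,0.0022,-0.0001,0.0],[-0.0003,0.0023,-0.0001,0.0],[-0.0002,0.0022,-0.0001,0.0],[-0.0003,0.0023,-0.0001,0.0]] 6
end [0.4898 0.2823 0.1144] 0.18
```

View pics/r2.png

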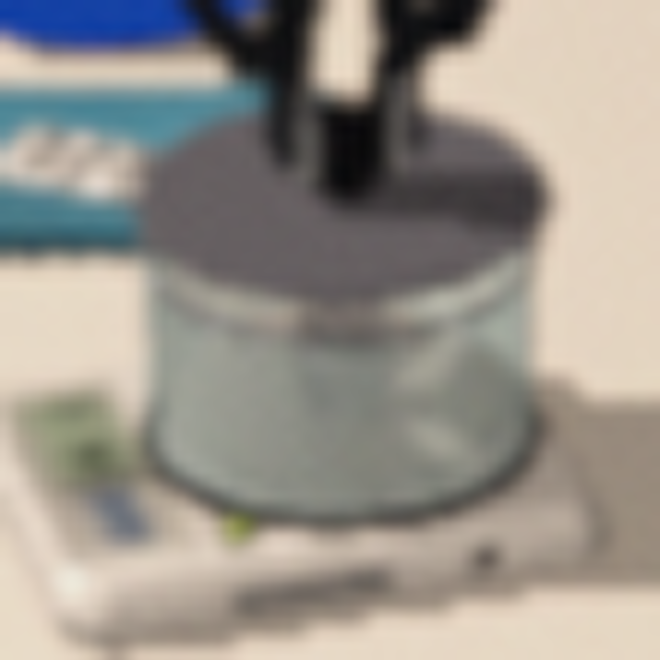

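Emit:
arm_command --pt "-0.0004 0.002 0 0" --pt "-0.0004 0.002 0 0" --pt "-0.0002 0.002 0 0" --pt "0 0.002 0 0" --pt "0 0.001 0 0" --pt "0 0 0 0"

```text
time: 32.6
tool_pos: [0.4895, 0.2827, 0.118]
tcp_rot: [-1.566, -0.141, 0.142]
wrist_force: [0.1, -0.4, -1.0]
width: 0.266
```

Emit:
arm_command --pt "0 0.001 0 0" --pt "0 0.001 0 0" --pt "0 0.0005 0 0" --pt "0 0 0 0"

```text
time: 33.1
tool_pos: [0.4896, 0.2827, 0.1156]
tcp_rot: [-1.566, -0.141, 0.141]
wrist_force: [-0.0, 0.8, -1.0]
width: 0.267
```

Emit:
arm_command --pt "0 0.0005 0 0" --pt "0 0.0005 0 0" --pt "0 0 0 0"

```text
time: 33.48
tool_pos: [0.4896, 0.2827, 0.1146]
tcp_rot: [-1.566, -0.141, 0.141]
wrist_force: [0.8, -1.3, -0.8]
width: 0.266
```

Emit:
arm_command --pt "0 0.0004 0 0" --pt "0 0 0 0"

```text
time: 33.72
tool_pos: [0.4897, 0.2827, 0.1144]
tcp_rot: [-1.566, -0.141, 0.141]
wrist_force: [0.2, -0.4, -1.2]
width: 0.264
```

Emit:
arm_command --pt "0 0.0004 0 0" --pt "0 0 0 0"

```text
time: 33.98
tool_pos: [0.4897, 0.2827, 0.1144]
tcp_rot: [-1.566, -0.141, 0.141]
wrist_force: [-1.5, -2.0, 3.6]
width: 0.271
```

Emit:
arm_command --pt "0 0.0003 0 0" --pt "0 0 0 0"

```text
time: 34.22
tool_pos: [0.4897, 0.2828, 0.1143]
tcp_rot: [-1.566, -0.142, 0.141]
wrist_force: [-2.5, -2.1, 5.6]
width: 0.266
```

Emit:
arm_command --pt "0 -0.0003 0 0" --pt "0 0 0 0" --pt "0 0 0 0" --pt "0 0 0 0" --fingers 0.05

```text
time: 34.72
tool_pos: [0.4896, 0.2827, 0.1137]
tcp_rot: [-1.566, -0.141, 0.142]
wrist_force: [0.0, 0.3, -0.5]
width: 0.585
```

Emit:
arm_command --pt "0 -0.005 0 0" --pt "0 -0.01 0 0" --pt "0 -0.02 0 0" --pt "0 -0.03 0 0" --pt "0 -0.03 0 0" --pt "0 -0.02 0 0" --pt "0 0 0 0" --pt "0 0 -0.03 0" --pt "0 0 -0.04 0" --pt "0 0 -0.04 0" --pt "0 0 -0.04 0" --pt "0 0 -0.04 0" --pt "0 0 -0.04 0" --pt "0 0 -0.03 0" --pt "0 0 0 0"

```text
time: 36.6
tool_pos: [0.5355, 0.0252, 0.2272]
tcp_rot: [-1.566, -0.137, 0.141]
wrist_force: [0.8, 0.7, -0.5]
width: 0.585
```

Run:
```python
from plan import *
plan([(.48,.0,.22,.18,1)])
ct=cam("top");crop(ct,220,190,440,320,3.6,"f1.png");crop(ct,230,225,290,290,9,"f1b.png")
cs=cam("side");crop(cs,285,200,340,250,12,"f2.png");crop(cs,260,190,400,400,2.8,"f3.png")
```

```text
now [0.5355 0.0252 0.2272] yaw 0.1768 F [ 0.8  0.7 -0.5] w 49.9 t 36.6 tilt [-0.003 -0.    -1.   ]
[[-0.059,0.0074,-0.015,-0.003]] 1
end [4.8e-01 1.0e-04 2.2e-01] 0.18
```

View pics/f1.png

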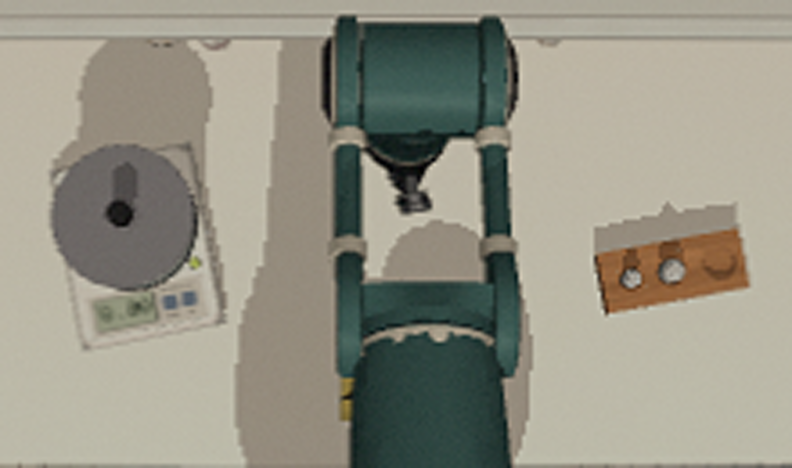

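View pics/f2.png

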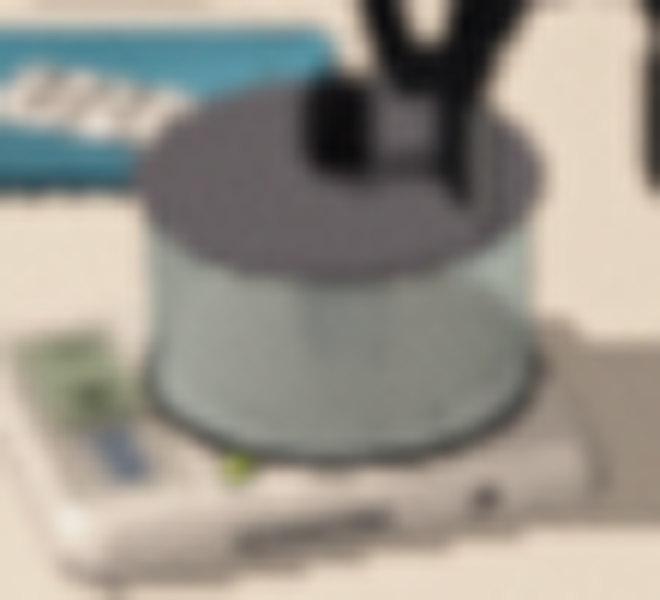

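View pics/f3.png

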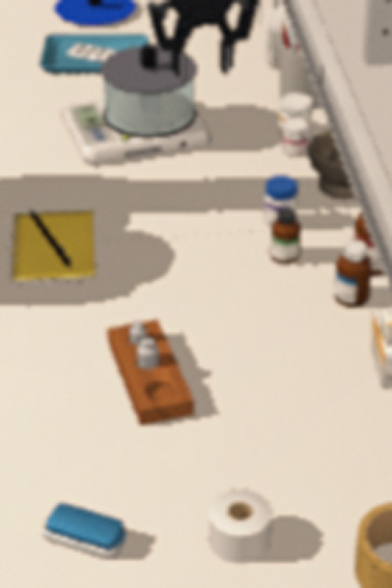

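```bash
python3 m.py; python3 -c "
from workcell import job; print(job.finish_job())"
```

```text
[0.53540125 0.02710524 0.22761102] [[0.984, -0.002, -0.178], [0.178, 0.001, 0.984], [-0.002, -1.0, 0.001]]
[[ 234  229   43   42 1367]
 [ 277  251    1    3    3]
 [ 278  256    1    4    4]
 [ 279  261    1    2    2]
 [ 279  264    1    2    2]
 [ 280  267    2    9    9]
 [ 265  271   10    5   31]
 [ 280  278    2    2    3]] [[254.74542794 249.59985369]
 [277.         252.        ]
 [278.         257.5       ]
 [279.         261.5       ]
 [279.         264.5       ]
 [280.55555556 271.        ]
 [269.4516129  272.93548387]
 [280.66666667 278.66666667]]
the job is handed in; nothing more can be done
None
```

The balance is set up and the job handed in at about 37 s of the 69 s allowed. I laid the lid flat on the bench, knob up. I then lowered the 200 g weight onto the pan and put the lid back on the glass.

- **Lid:** it met the rim at the height expected for fully seated. Afterwards it showed in both cameras as it had at the start, with its centre within about 0.2 pixel of its first position in the top view.
- **Weight:** in the top view, taken before the lid went back on, it stood upright within about 2 mm of the pan centre. The final pictures do not show it directly, because the lid covers it.
- **Forces:** the highest wrist force I read was about 7 N, when the lid touched the bench. It was about 4 N when the weight touched the pan and about 6 N when the lid seated.
- **Everything else:** the balance, block, two smaller weights and the other items in view looked unmoved in the last pictures, and the arm was clear of everything.
- **Disagreement:** at first the two cameras placed objects about 7–8 mm apart in x and 5–7 mm apart in y. I corrected for this by comparing the pictures with the gripper's known position before each grasp. A few millimetres of uncertainty stayed in where the knob and weight sat along the finger pads. It did not affect the result, because the lid and weight were placed relative to the position where I first gripped the lid.

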